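# Put the tapping bars away heavy end down

## Task

Two tapping bars lie on the cabinet shop's bench; each is weighted in one end, though both ends look alike. Find the heavy end of each by lifting it at mid-length, then lay both bars on the sloping wooden rest, one in each lane, in line with the lane, heavy end down the slope and against the lip. Set them down gently without dropping them, let go, and leave the other things on the bench where they are.

Things in the scene. Friction and masses are not known exactly. Their poses are not given: they have to be found in the camera images.
- bar1: tapping bar: closed pale square tube, 180 x 30 x 30 mm, black ends, black band at mid-length, lying on the bench. A hidden 0.2 kg steel slug lies in one end, 48 mm from the middle; 0.3 kg in all. Which end changes from start to start; neither pose nor picture tells: held by the middle it pulls down on its heavy side by about 0.09 N m. Origin at its centre; x along it (sign tells nothing), z up
- bar2: tapping bar: closed pale square tube, 180 x 30 x 30 mm, black ends, black band at mid-length, lying on the bench. A hidden 0.2 kg steel slug lies in one end, 48 mm from the middle; 0.3 kg in all. Which end changes from start to start; neither pose nor picture tells: held by the middle it pulls down on its heavy side by about 0.09 N m. Origin at its centre; x along it (sign tells nothing), z up
- lane_left (a point): left lane (seen from the robot) of the rest: where the centre of a stored bar belongs, flat on the deck and touching the lip. x up the slope along the lane, y left across, z out of the deck. Deck surface at z = -15 mm; lip face at x = -90, 18 mm high. Lanes 100 mm apart, parted near the lip only (x -90 to -50) by ribs 5 wide, 12 high, at y = +-50. Slope 35 degrees, lip end low and nearest the robot
- lane_right (a point): right lane (seen from the robot) of the rest: where the centre of a stored bar belongs, flat on the deck and touching the lip. x up the slope along the lane, y left across, z out of the deck. Deck surface at z = -15 mm; lip face at x = -90, 18 mm high. Lanes 100 mm apart, parted near the lip only (x -90 to -50) by ribs 5 wide, 12 high, at y = +-50. Slope 35 degrees, lip end low and nearest the robot
- rest: the sloping plywood rest with the two lanes, fixed to the bench: 200 x 210 mm foot, deck 215 mm long and 210 mm wide, top edge about 145 mm high. Origin at the middle of the foot's underside; x away from the robot (up the slope, seen from above), z up
- tape: a blue roll of tape lying flat, 90 mm across with a 72 mm hole, 24 mm high; loose, not to be moved. Origin at the centre of its underside
- sander: a cork sanding block with a green grip, 110 x 65 mm, 46 mm high; loose, not to be moved. Origin at the centre of its underside
- glue: a standing white glue bottle with an orange cap, 60 mm across, 150 mm high; loose, not to be moved. Origin at the centre of its underside
- filler: a standing round tin of filler with a paper band, 84 mm across, 75 mm high; loose, not to be moved. Origin at the centre of its underside
- driver: a loudspeaker driver lying magnet down, 132 mm across, 58 mm high (66 mm at its centre); loose, not to be moved. Origin at the centre of its underside
- screwdriver: a screwdriver with a red handle, lying flat; loose, not to be moved
Things that resemble listed ones, but are neither listed nor needed, are in the scene too. What is shaped like the bar1 but turquoise is not meant.

How it is judged:
At the end, for the whole second after the job is handed in: one bar lies in each lane (either bar in either), released and at rest: centre within 12 mm of home along the lane, 20 mm across it and 8 mm in height off the deck, in line with the lane within about 10 degrees, and the steel-weighted end the lower one (((x of bar1 in the frame of lane_left between -0.012 and 0.012 m and y of bar1 in the frame of lane_left between -0.02 and 0.02 m and z of bar1 in the frame of lane_left between -0.008 and 0.008 m and angle between the x axis of bar1 and the x axis of lane_left, either way round below 0.17 rad and x of bar1_steel_c0 in the frame of lane_left below -0.02 m and x of bar2 in the frame of lane_right between -0.012 and 0.012 m and y of bar2 in the frame of lane_right between -0.02 and 0.02 m and z of bar2 in the frame of lane_right between -0.008 and 0.008 m and angle between the x axis of bar2 and the x axis of lane_right, either way round below 0.17 rad and x of bar2_steel_c0 in the frame of lane_right below -0.02 m) or (x of bar1 in the frame of lane_right between -0.012 and 0.012 m and y of bar1 in the frame of lane_right between -0.02 and 0.02 m and z of bar1 in the frame of lane_right between -0.008 and 0.008 m and angle between the x axis of bar1 and the x axis of lane_right, either way round below 0.17 rad and x of bar1_steel_c0 in the frame of lane_right below -0.02 m and x of bar2 in the frame of lane_left between -0.012 and 0.012 m and y of bar2 in the frame of lane_left between -0.02 and 0.02 m and z of bar2 in the frame of lane_left between -0.008 and 0.008 m and angle between the x axis of bar2 and the x axis of lane_left, either way round below 0.17 rad and x of bar2_steel_c0 in the frame of lane_left below -0.02 m)) and linear speed of each of bar1, bar2 below 0.02 m/s); the robot touches nothing.
It fails at once if a thing that is not part of the job is moved by more than 30 mm (distance of any of tape, sander, glue, filler, driver, screwdriver from where it was at the start of the episode above 0.03 m).
It fails at once if a bar is dropped or thrown (faster than 0.7 m/s while the fingers do not hold it) ((linear speed of bar1 above 0.7 m/s and contact force between the fingers and bar1 below 0.1 N) or (linear speed of bar2 above 0.7 m/s and contact force between the fingers and bar2 below 0.1 N)).
It also fails if it takes over 64 s, if anything falls off the work surface, if the arm or the gripper's body presses on something with over 40 N, if the wrist force passes 120 N, or if a joint passes its speed limit or range.

## Robot

A 7-joint arm with a two-finger parallel gripper is mounted at the origin on the work surface. World frame = base frame: x ahead of the robot, y to its left, z up, the work surface at z = 0. Lengths are in m, angles in rad, forces in N, time in s.
With the tool pointing down it reaches from about 0.4 to 0.85 m from the base axis. Payload 4.5 kg.
Tool frame: the origin (TCP) lies at the very end of the fingers, on their centre line; the grasp point (between the pads) lies arm.pinch_z behind it (arm.pinch_z is the distance from the TCP to the grasp point, in m); y points along the fingers, z is the direction in which the jaws open and shut, and the axes are right-handed (so a half turn about y gives the same grasp; the last joint's range is limited). The gripper opens to 85 mm and grips with 20 to 120 N. Pads are 22 mm wide; open, the fingers measure 114 mm over their backs; the gripper's body (76 mm by 85 mm) begins 54 mm behind the grasp point. The pads swing forward as they close: fully open they stand 13 mm farther back than shut.
Start: joints at [1.314, 0.689, -0.195, 1.565, 0.157, 0.902, -0.215], TCP at [0.179, -0.599, 0.231] pointing down, gripper open.
Joint ranges: [-3.01, 3.01], [-0.46, 2.08], [-1.47, 1.51], [0.13, 2.56], [-1, 4.14], [0.04, 2.09], [-2.66, 2.66]. Speed limits (rad/s): [2.57, 2.57, 3.14, 3.14, 3.14, 3.14, 3.14].

## Interface

Orientations are given as a rotation vector (axis times angle).
In Python, from plant import arm, read_camera gives the robot as it stands.
- The arm moves only by the shell command python3 -m jog 'ROWS' [FORCE]. ROWS is JSON, one flat list of numbers, 7 for each row, row after row: the shift along the tool's x, y, z in mm, then the turn, a rotation vector about the tool's x, y, z in degrees, then the opening, from -1 (shut) to 1 (fully open). In form: [tx, ty, tz, wx, wy, wz, claw, tx, ty, tz, wx, wy, wz, claw, ...]. A call has 1 to 10 rows; each row is the pose to reach, as a shift and turn from the pose commanded when the call began, along the tool's axes at that moment; what a row does not reach only later rows make up. A row lasts 1/12 s, in which the tool goes at most 41.7 mm and 7.16 degrees, less where a joint would pass 70% of its speed; a pose out of reach is approached as far as the arm can. A call with a gripper value outside its range is refused whole. The fingers move at their own pace and stop on an object; FORCE is the grip in N (left out, the last holds). Time passes only in rows, so rows that repeat a pose let the fingers close. It gives the time, the measured TCP pose, the force and the opening at its end, in the units of the state.
- arm.observe(): the state, without advancing time (a new reading comes with each control period).
- read_camera(name): name is "scene" or "side" or "wrist"; returns a dict with "img" (384x512x3 uint8, red, green, blue), "vertical_fov" (degrees; the focal length in pixels is half the picture's height over the tangent of half this angle, whatever the lens; pixels are square), "cx", "cy" (the principal point, pixels), "rvec" (rotation vector, rad) and "tvec" (3), from world to camera coordinates, as OpenCV has them. Camera axes: x right, y down, z forward; pixel columns grow to the right and rows downward; lengths in m; the calibration is good to about 2 mm. A picture is of the moment at which its call begins. There is no depth.
- arm.hand_in(): hands the job in, once; it reports no verdict.
The state is a dict: "clock": time; "qpos": joint angles; "dq": joint speeds; "joint_torque": joint torques, N m; "ee_pos": TCP position; "tcp_rot": TCP orientation; "force": force on the tool from outside, world axes, zero at the start; "moment": the same for the moment, N m; "gripper_width": finger opening in m.
Only numpy, scipy, OpenCV 4.12 (cv2) and the standard library are available. Lean on these libraries where they do the work, as an engineer would, in place of code of your own. Each camera call takes 0.05 s, during which the arm holds its last target.

## Working session

There is one attempt and no reset: what is moved stays moved. The work goes in short steps, Python scripts to look and compute and a shell command to move; the robot and the scene stay as the last step left them, time stands still between calls to the robot, and variables do not carry over. Pictures are saved under pics/ and viewed, and the job is handed in when it is done.

```bash
ls; mkdir -p pics; python3 - <<'E'
from plant import arm, read_camera
import cv2,numpy as np
print(arm.observe(), arm.pinch_z)
for n in ["scene","side","wrist"]:
    c=read_camera(n); cv2.imwrite(f"pics/{n}0.png",cv2.resize(c["img"][:,:,::-1],(800,600),interpolation=cv2.INTER_CUBIC))
    print(n,{k:v for k,v in c.items() if k!="img"})
E
```

```text
pics
{'clock': 0.0, 'qpos': array([ 1.31378398,  0.6900177 , -0.19448714,  1.56636951,  0.15726868,
        0.90249495, -0.21511319]), 'dq': array([ 5.09612604e-04, -1.15229023e-03, -1.72121603e-04, -1.15234956e-03,
        9.35540803e-04,  6.04424980e-05,  5.12886711e-04]), 'joint_torque': array([ 9.04556873e-05, -5.39595473e+01, -1.26660548e+00, -1.58540511e+01,
        9.04003013e-03,  9.34585783e-03,  1.68934200e-06]), 'ee_pos': array([ 0.17895966, -0.59813536,  0.23045554]), 'tcp_rot': array([-0.30291191,  2.06734107, -2.06345882]), 'force': array([-0.18765745,  0.79887812,  0.16867462]), 'moment': array([-0.00166284,  0.02300073, -0.03653721]), 'gripper_width': 0.08574673239020501} 0.0187
scene {'vertical_fov': 48.61342499455982, 'cx': 250.8379202670168, 'cy': 191.73313213505276, 'rvec': array([ 2.45283524,  0.69461185, -0.20271242]), 'tvec': array([-0.40283314, -0.15360941,  1.40661322])}
side {'vertical_fov': 46.46206855401934, 'cx': 257.5612407758962, 'cy': 183.4204772018642, 'rvec': array([ 0.73260113, -2.6318947 ,  1.07176626]), 'tvec': array([0.42751384, 0.22521708, 1.45438042])}
wrist {'vertical_fov': 69.71402684972392, 'cx': 252.90084706865196, 'cy': 189.08705089442444, 'rvec': array([-2.33895059,  1.74095514,  0.23885509]), 'tvec': array([-0.62557848, -0.03489785,  0.3779454 ])}
```

View pics/scene0.png

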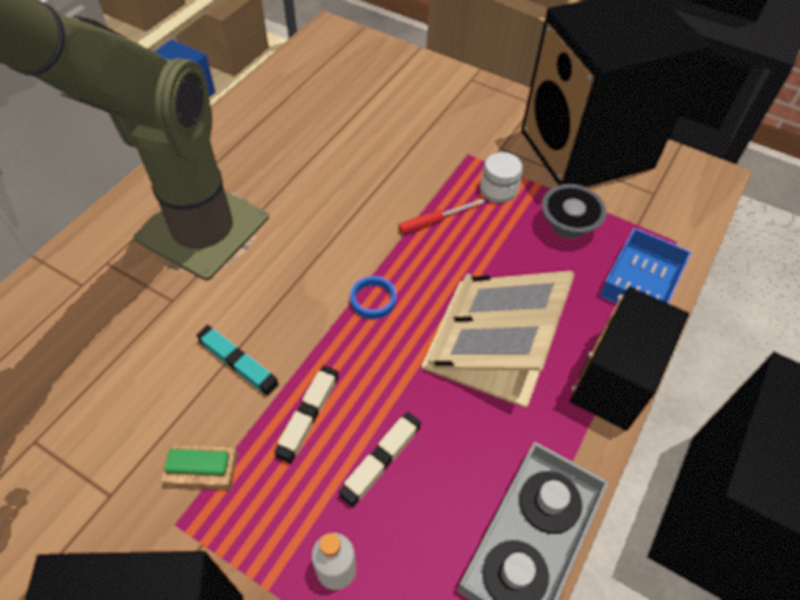

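View pics/side0.png

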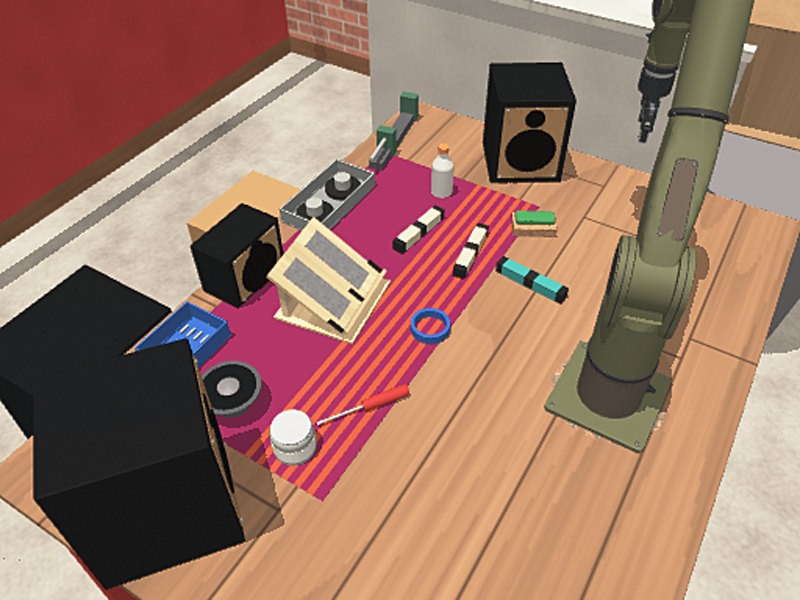

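View pics/wrist0.png

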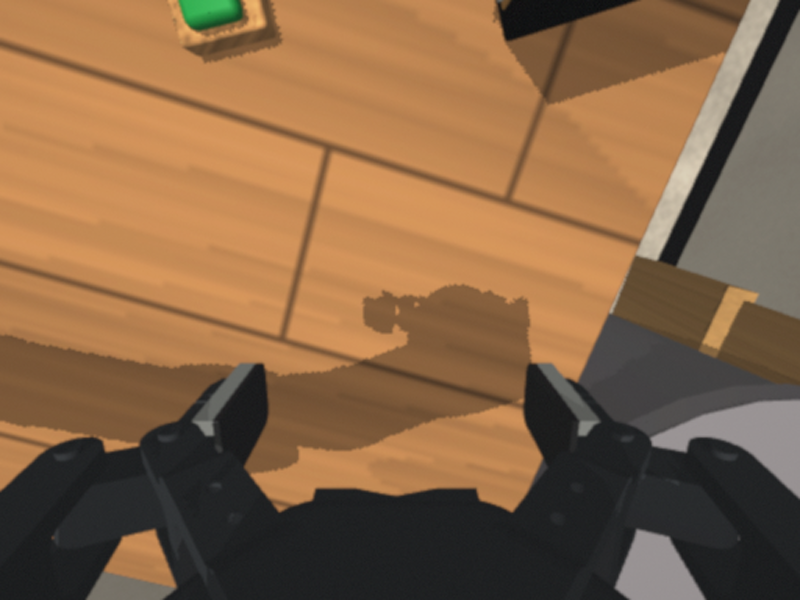

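The scene view shows the pale bars at about (307,413) and (381,459), the rest at about (500,330), and the turquoise decoy at (236,358). All of these are in 800-px coordinates. I'll enlarge crops of the bars and the rest.

```bash
python3 - <<'E'
from plant import read_camera
import cv2,numpy as np
def crop(c,n,x0,y0,w,h,s,fn):
    im=c["img"][y0:y0+h,x0:x0+w,::-1]
    im=cv2.resize(im,(w*s,h*s),interpolation=cv2.INTER_CUBIC)
    for k in range(0,w,10):
        cv2.line(im,(k*s,0),(k*s,6 if k%50 else 14),(255,255,255),1)
        if k%20==0: cv2.putText(im,str(x0+k),(k*s,24),0,.4,(255,255,255),1)
    for k in range(0,h,10):
        cv2.line(im,(0,k*s),(6,k*s),(255,255,255),1)
        if k%20==0: cv2.putText(im,str(y0+k),(8,k*s+4),0,.4,(255,255,255),1)
    cv2.imwrite(fn,im)
c=read_camera("scene"); d=read_camera("side")
import pickle; pickle.dump((c,d),open("cams0.pkl","wb"))
crop(c,0,165,225,115,105,7-1,"pics/c_bars.png")
crop(c,0,260,165,120,100,6,"pics/c_rest.png")
crop(d,0,240,120,85,65,8,"pics/s_bars.png")
crop(d,0,165,130,95,95,6,"pics/s_rest.png")
E
```

```text
(no output)
```

View pics/c_bars.png

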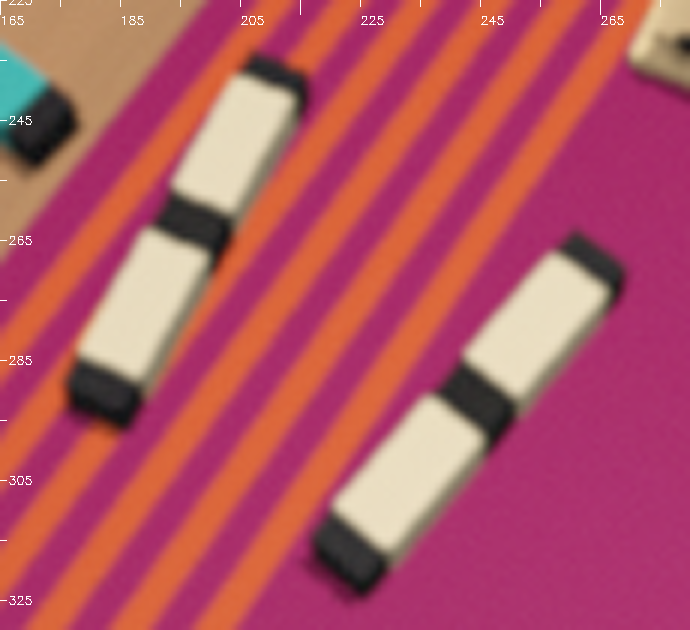

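View pics/c_rest.png

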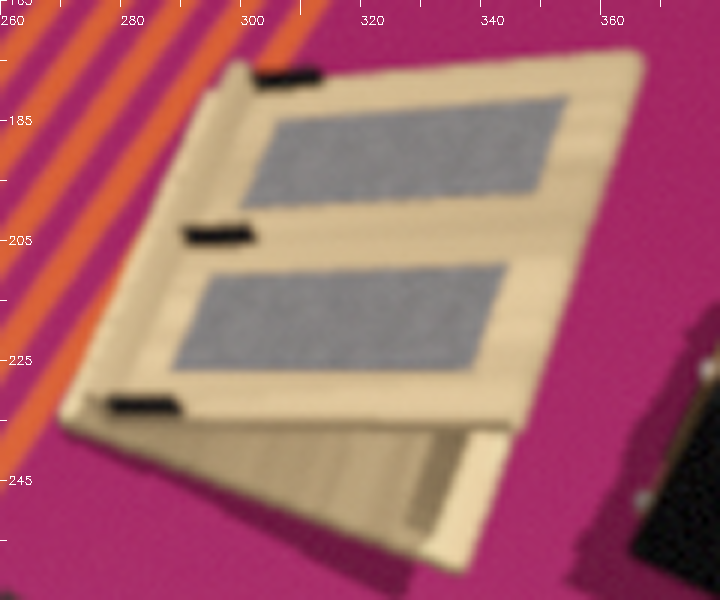

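View pics/s_bars.png

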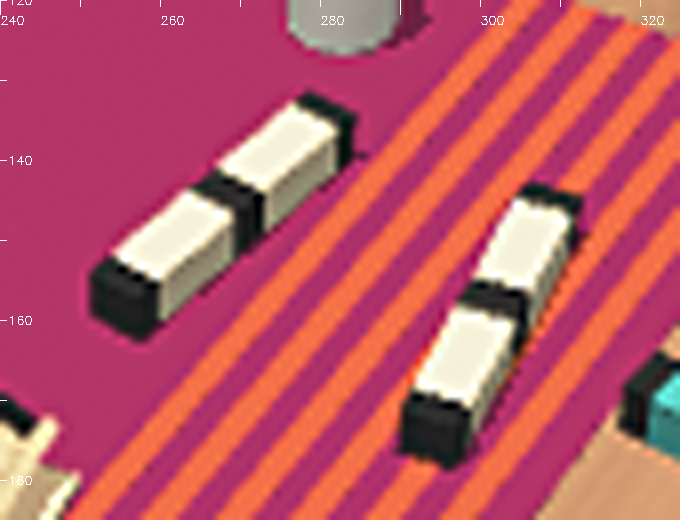

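View pics/s_rest.png

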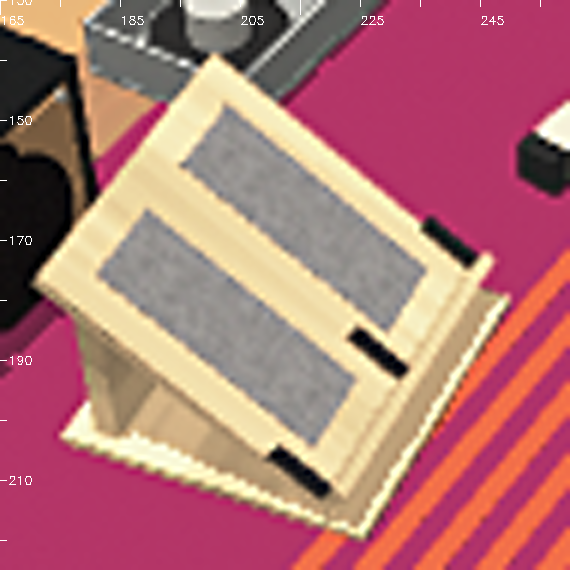

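```bash
cat > h.py <<'E'
import numpy as np,cv2
from scipy.optimize import least_squares
from scipy.spatial.transform import Rotation as R
def K(c):
    f=c["img"].shape[0]/2/np.tan(np.radians(c["vertical_fov"]/2)); return np.array([[f,0,c["cx"]],[0,f,c["cy"]],[0,0,1]])
def proj(c,P): return cv2.projectPoints(np.atleast_2d(np.array(P,float)),c["rvec"],c["tvec"],K(c),None)[0][:,0]
def plane(c,uv,z):
    Rm=cv2.Rodrigues(c["rvec"])[0]; o=-Rm.T@c["tvec"]; d=Rm.T@np.linalg.inv(K(c))@[*uv,1]; return o+d*(z-o[2])/d[2]
def tri(cs,uvs):
    s=least_squares(lambda P:np.concatenate([proj(c,P)[0]-u for c,u in zip(cs,uvs)]),[.6,0,.05]); return s.x,np.abs(s.fun).max()
E
python3 - <<'E'
from h import *; import pickle
c,d=pickle.load(open("cams0.pkl","rb"))
np.set_printoptions(precision=4,suppress=True)
for n,S,D in [("A",[(196.8,261.8),(209.8,239.25),(183.3,286.9)],[(301.8,157.9),(308.3,145.8),(295.1,169.4)]),("B",[(244.2,291.2),(262.4,269.8),(225,313.2)],[(268.3,143.6),(279.8,134.1),(257,154.4)])]:
    for k,(cam,L) in enumerate([(c,S),(d,D)]):
        P=[plane(cam,u,.03) for u in L]; print(n,*P, np.linalg.norm(P[1]-P[2]))
        v=P[1]-P[2]; v=v if v[0]>0 else -v; print(np.degrees(np.arctan2(v[1],v[0])),(P[1]+P[2])/2)
for n,u,v in [("rib1",(308,178),(214.8,208.7)),("rib2",(296.5,204.2),(228.2,188.8)),("rib3",(284.2,232.7),(240,170.2)),("top1",(366.7,174.7),(171.2,176.7)),("top3",(346.7,236.3),(200.8,139.5))]:
    print(n,*tri([c,d],[u,v]))
E
```

```text
A [ 0.4462 -0.2354  0.03  ] [ 0.437 -0.161  0.03 ] [ 0.4578 -0.3113  0.03  ] 0.1517783560908215
-82.14014411299033 [ 0.4474 -0.2361  0.03  ]
A [ 0.4393 -0.2307  0.03  ] [ 0.4498 -0.3076  0.03  ] [ 0.4314 -0.1605  0.03  ] 0.14824209971816651
-82.87570396470407 [ 0.4406 -0.234   0.03  ]
B [ 0.5977 -0.2386  0.03  ] [ 0.6073 -0.163   0.03  ] [ 0.5873 -0.3124  0.03  ] 0.1507825502454121
82.37615694460817 [ 0.5973 -0.2377  0.03  ]
B [ 0.5931 -0.2373  0.03  ] [ 0.5828 -0.3131  0.03  ] [ 0.5984 -0.1588  0.03  ] 0.1550319259556156
84.20578299443137 [ 0.5906 -0.2359  0.03  ]
rib1 [0.5736 0.1637 0.0397] 0.32502789550625266
rib2 [0.5879 0.0615 0.0393] 0.5788575226075068
rib3 [ 0.6033 -0.0403  0.0401] 0.6084415013944806
top1 [0.7288 0.1885 0.137 ] 0.7474869461368598
top3 [ 0.7607 -0.0191  0.1374] 1.3752533607111843
```

```bash
python3 - <<'E'
from plant import arm
from h import *
print([a for a in dir(arm) if not a.startswith('__')])
s=arm.observe(); print(s["clock"]); np.set_printoptions(precision=4,suppress=True)
print(R.from_rotvec(s["tcp_rot"]).as_matrix())
E
```

```text
['Unreachable', 'hand_in', 'observe', 'pinch_z']
0.25
[[-0.958  -0.0003  0.2868]
 [-0.2868  0.0008 -0.958 ]
 [ 0.0001 -1.     -0.0008]]
```

```bash
cat >> h.py <<'E'
np.set_printoptions(precision=4,suppress=True)
def rot(jaw_az,tilt=0):
    """jaw azimuth deg (tool z); tilt: tool y dir = down tilted. returns matrix cols x,y,z. tilt about the jaw axis, positive = fingers lean toward azimuth jaw_az-90... given by sign"""
    a=np.radians(jaw_az); z=np.array([np.cos(a),np.sin(a),0]); y=np.array([0,0,-1.])
    M=np.c_[np.cross(y,z),y,z]
    return R.from_rotvec(np.radians(tilt)*z).as_matrix()@M
def rel(s,P,M):
    M0=R.from_rotvec(s["tcp_rot"]).as_matrix(); t=M0.T@(np.array(P)-s["ee_pos"])*1000
    w=R.from_matrix(M0.T@M).as_rotvec(degrees=True); print("shift",t.round(1),"turn",w.round(2)); return t,w
E
python3 - <<'E'
from plant import arm
from h import *
rel(arm.observe(),[.444,-.234,.2],rot(7.5))
E
```

```text
shift [-358.3   31.1 -273.2] turn [  0.04 -80.83  -0.03]
```

```bash
python3 -m jog '[-358,30,-273,0,-80.8,0,1,-358,30,-273,0,-80.8,0,1,-358,30,-273,0,-80.8,0,1,-358,30,-273,0,-80.8,0,1,-358,30,-273,0,-80.8,0,1,-358,30,-273,0,-80.8,0,1,-358,30,-273,0,-80.8,0,1,-358,30,-273,0,-80.8,0,1,-358,30,-273,0,-80.8,0,1,-358,30,-273,0,-80.8,0,1]'; python3 - <<'E'
from plant import arm
from h import *
s=arm.observe();print(s["clock"],s["ee_pos"],s["qpos"]);rel(s,[.444,-.234,.2],rot(7.5))
E
```

```text
clock: 1.08
ee_pos: [0.4245, -0.2609, 0.2036]
tcp_rot: [-1.198, 1.227, -1.227]
force: [1.0, -0.3, -0.3]
gripper_width: 0.0852
1.0833 [ 0.4245 -0.2609  0.2036] [ 0.772   0.6013 -0.497   1.9629  0.4414  0.6844 -0.0236]
shift [-27.4   3.6  18.9] turn [-0.01 -8.88  0.03]
```

```bash
python3 -m jog '[-20,3,12,0,-8,0,1,-20,3,12,0,-8,0,1,-20,3,12,0,-8,0,1,-20,3,12,0,-8,0,1]'; python3 - <<'E'
from plant import arm,read_camera
from h import *
s=arm.observe();print(s["clock"],s["ee_pos"],s["qpos"]);rel(s,[.444,-.234,.2],rot(7.5))
c=read_camera("wrist"); cv2.imwrite("pics/w1.png",cv2.resize(c["img"][:,:,::-1],(800,600),interpolation=cv2.INTER_CUBIC))
import pickle; pickle.dump(c,open("w1.pkl","wb"))
E
```

```text
clock: 1.42
ee_pos: [0.4355, -0.2438, 0.2004]
tcp_rot: [-1.259, 1.13, -1.13]
force: [-1.1, -0.9, -0.3]
gripper_width: 0.0853
1.4167 [ 0.4355 -0.2438  0.2004] [ 0.7488  0.6131 -0.5281  1.962   0.4741  0.691   0.0341]
shift [-8.8  0.4  9.5] turn [ 0.07 -1.35  0.04]
```

View pics/w1.png

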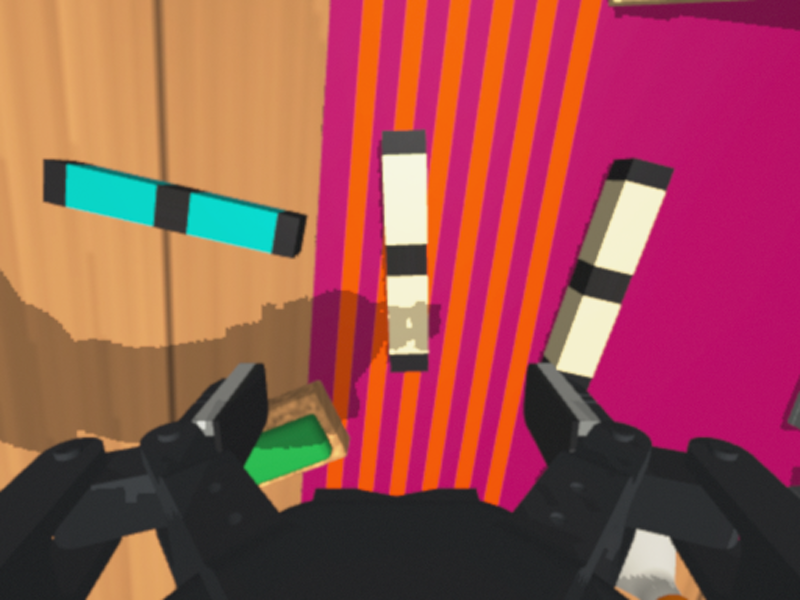

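```bash
python3 - <<'E'
from h import *; import pickle
from plant import arm
c=pickle.load(open("w1.pkl","rb"))
k=1/1.5625
def p(u): return plane(c,(u[0]*k,u[1]*k),.03)
print("A",p((406.7,259.8)), p((404,153.5)),p((408,354)), "B",p((604.5,281.5)),"Bedge",p((664,191)),p((592,377)))
for a,b in [(p((404,153.5)),p((408,354))),(p((664,191)),p((592,377)))]:
    v=a-b; print(np.degrees(np.arctan2(v[1],v[0])))
s=arm.observe(); print(s["ee_pos"], (np.linalg.inv(np.eye(3))@proj(c,s["ee_pos"]).T).T/k)
E
```

```text
A [ 0.4432 -0.2364  0.03  ] [ 0.4329 -0.1626  0.03  ] [ 0.4528 -0.3106  0.03  ] B [ 0.5918 -0.2369  0.03  ] Bedge [ 0.6179 -0.168   0.03  ] [ 0.6004 -0.3144  0.03  ]
97.66156589150425
83.16631673373692Traceback (most recent call last):
  File "<stdin>", line 9, in <module>
ValueError: matmul: Input operand 1 has a mismatch in its core dimension 0, with gufunc signature (n?,k),(k,m?)->(n?,m?) (size 2 is different from 3)
```

```bash
python3 - <<'E'
from plant import arm
from h import *
s=arm.observe();print(s["ee_pos"]);rel(s,[.443,-.2357,.06],rot(7.66))
E
```

```text
[ 0.4352 -0.2443  0.2005]
shift [ -7.9 140.4   8.8] turn [ 0.07 -1.58  0.05]
```

```bash
python3 -m jog '[-8,140,9,0,-1.6,0,1,-8,140,9,0,-1.6,0,1,-8,140,9,0,-1.6,0,1,-8,140,9,0,-1.6,0,1,-8,140,9,0,-1.6,0,1,-8,140,9,0,-1.6,0,1]'; python3 - <<'E'
from plant import arm
from h import *
s=arm.observe();print(s["ee_pos"]);rel(s,[.443,-.2357,.005],rot(7.66))
E
```

```text
clock: 1.97
ee_pos: [0.4434, -0.235, 0.0603]
tcp_rot: [-1.272, 1.11, -1.108]
force: [-0.0, 0.4, 0.8]
gripper_width: 0.0852
[ 0.4434 -0.235   0.0603]
shift [ 0.6 55.3 -0.4] turn [0.11 0.09 0.02]
```

```bash
python3 -m jog '[0,55,0,0,0,0,1,0,55,0,0,0,0,1,0,55,0,0,0,0,1,0,55,0,0,0,0,-1,0,55,0,0,0,0,-1,0,55,0,0,0,0,-1,0,55,0,0,0,0,-1,0,55,0,0,0,0,-1,0,55,0,0,0,0,-1,0,55,0,0,0,0,-1]' 70; python3 - <<'E'
from plant import arm
from h import *
s=arm.observe();print(s)
E
```

```text
clock: 2.8
ee_pos: [0.4443, -0.2346, 0.007]
tcp_rot: [-1.272, 1.107, -1.109]
force: [-2.2, 0.7, 9.8]
gripper_width: 0.0286
{'clock': 2.8, 'qpos': array([ 0.5013,  0.9342, -0.1776,  2.066 ,  0.777 ,  0.2057, -0.2343]), 'dq': array([-0.0014,  0.0019,  0.0001, -0.0018,  0.0024, -0.0011, -0.0011]), 'joint_torque': array([ -0.4417, -46.4637,  -1.2731,  -3.5379,   0.0613,  -0.5619,
         0.0195]), 'ee_pos': array([ 0.4443, -0.2346,  0.007 ]), 'tcp_rot': array([-1.2716,  1.1066, -1.1091]), 'force': array([-2.2364,  0.6772,  9.7986]), 'moment': array([0.0154, 0.4128, 0.0084]), 'gripper_width': 0.0286065000566756}
```

```bash
python3 -m jog '[0,-30,0,0,0,0,-1,0,-60,0,0,0,0,-1,0,-100,0,0,0,0,-1,0,-130,0,0,0,0,-1,0,-130,0,0,0,0,-1,0,-130,0,0,0,0,-1,0,-130,0,0,0,0,-1,0,-130,0,0,0,0,-1]' 70; python3 - <<'E'
from plant import arm,read_camera
from h import *
s=arm.observe();print(s)
M=R.from_rotvec(s["tcp_rot"]).as_matrix(); print("moment tool",M.T@s["moment"],"force tool",M.T@s["force"])
c=read_camera("wrist"); cv2.imwrite("pics/w2.png",cv2.resize(c["img"][:,:,::-1],(800,600),interpolation=cv2.INTER_CUBIC))
c=read_camera("side"); cv2.imwrite("pics/s2.png",cv2.resize(c["img"][90:230,220:390,::-1],(800,660),interpolation=cv2.INTER_CUBIC)[:600])
s=arm.observe();M=R.from_rotvec(s["tcp_rot"]).as_matrix(); print("moment tool",M.T@s["moment"],"world",s["moment"],s["force"])
E
```

```text
clock: 3.47
ee_pos: [0.443, -0.2337, 0.1342]
tcp_rot: [-1.273, 1.11, -1.105]
force: [-0.5, 0.9, -3.9]
gripper_width: 0.0288
{'clock': 3.4667, 'qpos': array([ 0.6763,  0.7193, -0.4611,  2.0146,  0.6001,  0.5464, -0.0739]), 'dq': array([-0.0049,  0.0092, -0.0001, -0.0036, -0.0009,  0.0001,  0.0064]), 'joint_torque': array([  0.1884, -49.0439,  -4.6004,  -9.3116,  -0.0334,  -0.0169,
        -0.0034]), 'ee_pos': array([ 0.443 , -0.2337,  0.1342]), 'tcp_rot': array([-1.2727,  1.1099, -1.1051]), 'force': array([-0.5485,  0.8985, -3.8808]), 'moment': array([-0.1054, -0.0103, -0.0058]), 'gripper_width': 0.0288231087194976}
moment tool [-0.0042  0.0061 -0.1058] force tool [-0.9609  3.8832 -0.4084]
moment tool [ 0.0302 -0.0094 -0.0796] world [-0.0747 -0.0409  0.0096] [ 0.2636  0.1654 -2.8843]
```

View pics/w2.png

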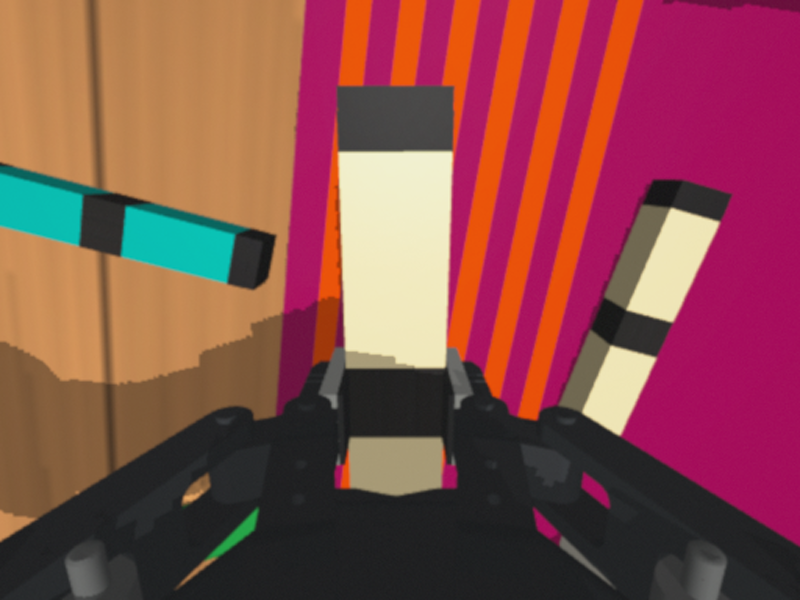

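View pics/s2.png

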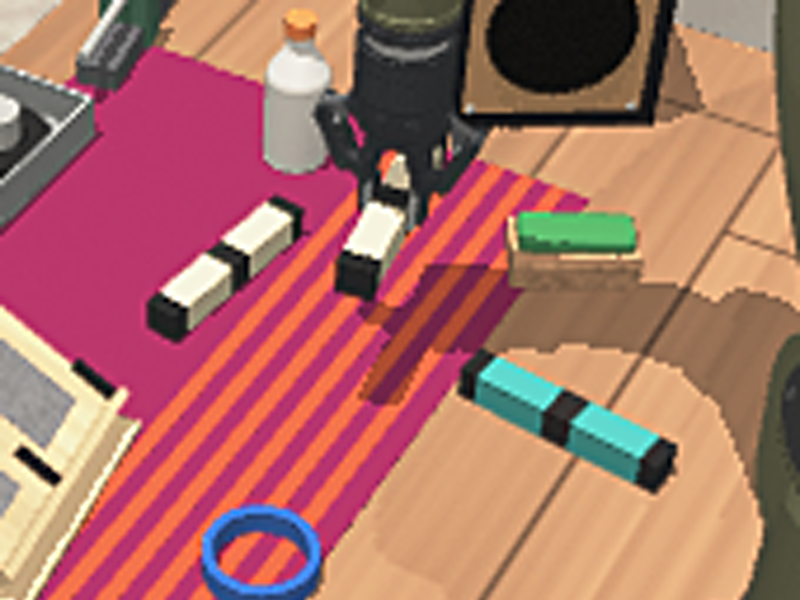

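```bash
python3 - <<'E'
from plant import arm
from h import *
s=arm.observe();M=rot(98.3,-35);print(M);rel(s,[.60,.11,.26],M)
E
```

```text
[[ 0.8106  0.5676 -0.1444]
 [ 0.1182  0.0828  0.9895]
 [ 0.5736 -0.8192 -0.    ]]
shift [-318.9 -125.9  202.1] turn [ 27.6  -87.31 -27.53]
```

```bash
python3 -m jog '[0,-60,0,0,0,0,-1,-319,-126,202,27.6,-87.3,-27.5,-1,-319,-126,202,27.6,-87.3,-27.5,-1,-319,-126,202,27.6,-87.3,-27.5,-1,-319,-126,202,27.6,-87.3,-27.5,-1,-319,-126,202,27.6,-87.3,-27.5,-1,-319,-126,202,27.6,-87.3,-27.5,-1,-319,-126,202,27.6,-87.3,-27.5,-1,-319,-126,202,27.6,-87.3,-27.5,-1,-319,-126,202,27.6,-87.3,-27.5,-1]'; python3 - <<'E'
from plant import arm
from h import *
s=arm.observe();print(s["qpos"],s["dq"]);rel(s,[.60,.11,.26],rot(98.3,-35))
E
```

```text
clock: 4.4
ee_pos: [0.5953, 0.102, 0.2581]
tcp_rot: [-1.493, -0.051, -0.635]
force: [1.2, -0.6, -2.3]
gripper_width: 0.0286
[-0.0298  0.531  -0.4947  2.0135  1.1163  0.5186 -0.191 ] [-0.7219  0.085  -0.0479 -0.3443  0.7322  0.1496  0.1742]
shift [ 1.8 -0.1  9.3] turn [  8.91 -28.02  -8.85]
```

```bash
python3 -m jog '[0,0,0,8.9,-28,-8.9,-1,0,0,0,8.9,-28,-8.9,-1,0,0,0,8.9,-28,-8.9,-1,0,0,0,8.9,-28,-8.9,-1,0,0,0,8.9,-28,-8.9,-1,0,0,0,8.9,-28,-8.9,-1,0,0,0,8.9,-28,-8.9,-1]'; python3 - <<'E'
from plant import arm,read_camera
from h import *
s=arm.observe();print(s["qpos"]);rel(s,[.60,.11,.26],rot(98.3,-35))
import pickle
c=read_camera("wrist"); pickle.dump(c,open("w3.pkl","wb")); cv2.imwrite("pics/w3.png",cv2.resize(c["img"][:,:,::-1],(800,600),interpolation=cv2.INTER_CUBIC))
s=arm.observe();M=R.from_rotvec(s["tcp_rot"]).as_matrix(); print("moment tool",M.T@s["moment"],"world",s["moment"],s["force"])
E
```

```text
clock: 4.98
ee_pos: [0.5947, 0.0985, 0.2573]
tcp_rot: [-1.473, -0.573, -0.372]
force: [-0.6, -0.2, -3.7]
gripper_width: 0.0288
[ 0.0506  0.5221 -0.5059  2.2028  1.9742  0.379  -0.5058]
shift [ 7.1  1.7 10.7] turn [ 0.22 -0.61 -0.16]
moment tool [0.0155 0.0145 0.9094] world [-0.1007  0.904  -0.    ] [ 0.5394 -0.0566 -2.9155]
```

View pics/w3.png

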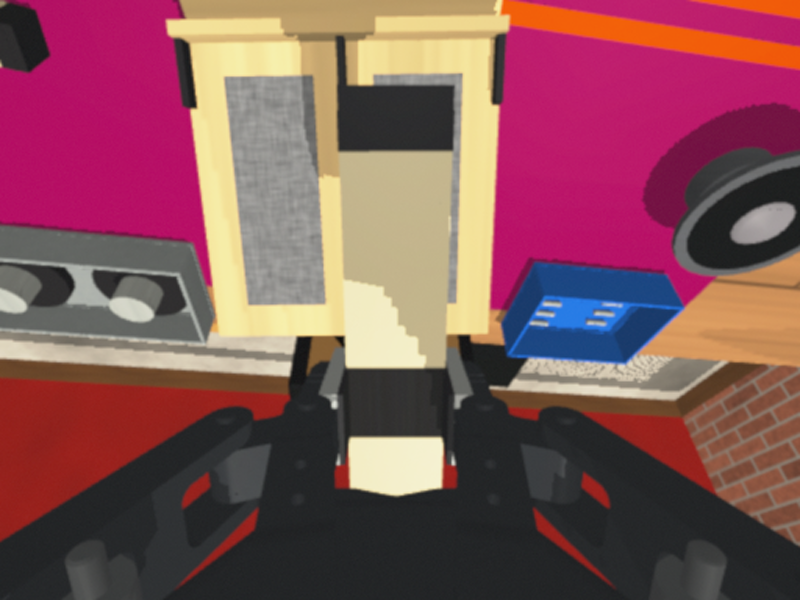

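The moment in the tilted pose includes a gripper tare effect. I'll level the tool briefly to double-check the heavy end, averaging several readings.

```bash
python3 -m jog '[7,0,10,0,0,35,-1,7,0,10,0,0,35,-1,7,0,10,0,0,35,-1,7,0,10,0,0,35,-1,7,0,10,0,0,35,-1,7,0,10,0,0,35,-1,7,0,10,0,0,35,-1,7,0,10,0,0,35,-1]';for i in 1 2 3 4; do python3 -m jog '[0,0,0,0,0,0,-1]' >/dev/null; python3 -c "
from plant import arm
from h import *
s=arm.observe();M=R.from_rotvec(s['tcp_rot']).as_matrix();print(s['moment'],s['force'],M.T@s['moment'],M[:,1],s['clock'])"; done
```

```text
clock: 5.7
ee_pos: [0.5979, 0.1152, 0.265]
tcp_rot: [-1.57, -0.19, 0.023]
force: [3.1, -0.0, -4.0]
gripper_width: 0.029
[-0.0026 -0.2158 -0.0097] [ 3.5536 -0.8878 -3.5099] [-0.0302  0.0092 -0.2137] [ 0.1116  0.0008 -0.9937] 5.7833
[ 0.1057  0.1476 -0.0332] [-0.6663 -0.2216 -3.5737] [0.119  0.0447 0.1338] [ 0.1142 -0.0024 -0.9935] 5.8667
[ 0.0881  0.1506 -0.055 ] [-0.0984  0.4754 -2.6397] [0.1002 0.0639 0.139 ] [ 0.113  -0.0046 -0.9936] 5.95
[ 0.0072  0.1253 -0.0004] [-1.2749 -0.7723 -4.2249] [0.0235 0.0005 0.1233] [ 0.1128 -0.0056 -0.9936] 6.0333
```

```bash
cat > rest.py <<'E'
from h import *; import pickle
c,d=pickle.load(open("cams0.pkl","rb")); w=pickle.load(open("w3.pkl","rb")); k=1/1.5625
obs=[(c,[(308,178),(296.5,204.2),(284.2,232.7),(366.7,174.7),(346.7,236.3)],[0,1,2,3,4]),
(d,[(214.8,208.7),(228.2,188.8),(240,170.2),(171.2,176.7),(200.8,139.5)],[0,1,2,3,4]),
(w,[(499.5*k,69*k),(185.5*k,73*k),(489*k,332*k),(217*k,336*k)],[0,2,3,4])]
def pts(p):
    x,y,z,psi,L=p
    M=R.from_euler('zy',[psi,-np.radians(35)]).as_matrix()
    loc=np.array([[-.07,.1,-.009],[-.07,0,-.009],[-.07,-.1,-.009],[L,.105,-.015],[L,-.105,-.015]])
    return loc@M.T+[x,y,z]
def f(p,sel=(0,1,2)):
    Q=pts(p); return np.concatenate([(proj(obs[i][0],Q[obs[i][2]])-obs[i][1]).ravel() for i in sel])
for sel in [(0,1,2),(0,1),(2,),(0,),(1,)]:
    s=least_squares(f,[.64,.07,.087,.145,.12],args=(sel,)); print(sel,s.x,np.degrees(s.x[3]),np.abs(s.fun).max())
    if len(sel)==3: print(s.fun.round(1))
E
python3 rest.py
```

```text
(0, 1, 2) [0.6382 0.0717 0.0879 0.1221 0.1166] 6.998603830612789 4.040421137451233
[ 0.1  1.9 -0.6 -0.9 -1.7 -3.6  0.2  0.6 -3.1 -4.  -0.7  0.5 -0.5  0.1
  0.3 -0.2 -1.5  0.4  0.1 -1.9 -3.5  1.7  1.7 -1.5 -1.5 -2.1  1.4  2.3]
(0, 1) [0.641  0.0698 0.0854 0.1337 0.1164] 7.659403936741495 3.407453424421277
(2,) [0.6353 0.0727 0.0943 0.1199 0.1124] 6.867384009373231 2.10827753845237
(0,) [0.6603 0.0206 0.1677 0.1603 0.1008] 9.185961746255982 1.6576444833990251
(1,) [0.6653 0.0347 0.0398 0.1278 0.1212] 7.322987446777209 0.5982733255970629
```

```bash
cat > lane.py <<'E'
from h import *
from plant import arm
import sys
def lane(side,psi=7.2,mid=(.638,.0717,.088)):
    p=np.radians(psi); M=R.from_euler('zy',[p,-np.radians(35)]).as_matrix()
    return np.array(mid)+M[:,1]*(.05 if side=='L' else -.05),M
def go(side,x,y,z,psi=7.2,off=8,flip=0):
    """bar centre in the lane frame, mm"""
    o,M=lane(side,psi); s=arm.observe()
    P=o+M@(np.array([x,y,z-off])/1000); T=rot(90+psi+180*flip,-35 if not flip else 35)
    Q=M.T@(s["ee_pos"]-o)*1000; print("tcp in lane",Q.round(1),"bar",(Q+[0,0,off]).round(1),"force lane",(M.T@s["force"]).round(1)); rel(s,P,T)
E
python3 -c "
from lane import *
go('L',8,0,60)"
```

```text
tcp in lane [ 72.2 -20.1 165.7] bar [ 72.2 -20.1 173.7] force lane [-3.5 -0.3 -2.7]
shift [ -2.2 131.4  13. ] turn [  1.01   0.66 -28.62]
```

```bash
python3 -m jog '[0,40,10,1,0.7,-28.6,-1,-2,80,13,1,0.7,-28.6,-1,-2,110,13,1,0.7,-28.6,-1,-2,131,13,1,0.7,-28.6,-1,-2,131,13,1,0.7,-28.6,-1,-2,131,13,1,0.7,-28.6,-1,-2,131,13,1,0.7,-28.6,-1,-2,131,13,1,0.7,-28.6,-1]'; python3 - <<'E'
from lane import *
go('L',8,0,10)
from plant import read_camera
import pickle
c=read_camera("wrist"); pickle.dump(c,open("w4.pkl","wb")); cv2.imwrite("pics/w4.png",cv2.resize(c["img"][:,:,::-1],(800,600),interpolation=cv2.INTER_CUBIC))
c=read_camera("side"); cv2.imwrite("pics/s4.png",cv2.resize(c["img"][90:240,130:330,::-1],(800,600),interpolation=cv2.INTER_CUBIC)[:600])
E
```

```text
clock: 6.7
ee_pos: [0.6169, 0.0995, 0.1467]
tcp_rot: [-1.601, -0.487, -0.322]
force: [-0.7, 0.2, -4.3]
gripper_width: 0.0289
tcp in lane [ 19.8 -24.5  60.1] bar [ 19.8 -24.5  68.1] force lane [-3.   0.6 -3.1]
shift [-6.  58.3 26.1] turn [ 5.8   0.76 -6.  ]
```

View pics/w4.png

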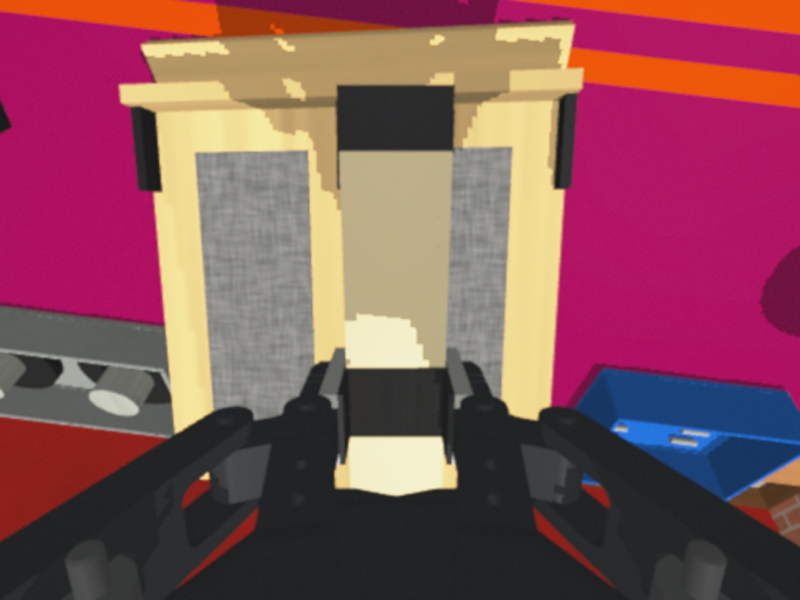

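View pics/s4.png

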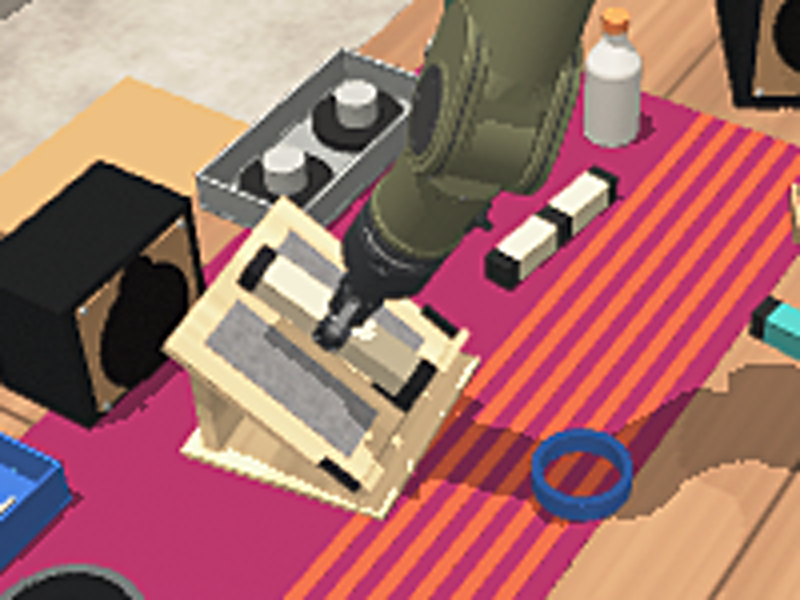

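```bash
python3 -m jog '[-9,5,26,5.8,0.8,-6,-1,-9,5,26,5.8,0.8,-6,-1,-9,5,26,5.8,0.8,-6,-1,-9,5,26,5.8,0.8,-6,-1,-9,5,26,5.8,0.8,-6,-1]'; python3 - <<'E'
from lane import *
go('L',8,0,10)
from plant import read_camera
import pickle
c=read_camera("wrist"); pickle.dump(c,open("w5.pkl","wb")); cv2.imwrite("pics/w5.png",cv2.resize(c["img"][:,:,::-1],(800,600),interpolation=cv2.INTER_CUBIC))
s=arm.observe();M=R.from_rotvec(s['tcp_rot']).as_matrix();print(M.T@s['moment'],M)
E
```

```text
clock: 7.22
ee_pos: [0.6113, 0.122, 0.1355]
tcp_rot: [-1.483, -0.566, -0.382]
force: [-0.0, 0.4, -2.8]
gripper_width: 0.0284
tcp in lane [11.7 -0.8 54.2] bar [11.7 -0.8 62.2] force lane [-1.6  0.7 -2.3]
shift [-3.7 52.1 -2.7] turn [ 0.34 -0.11 -0.16]
[-0.0154  0.0001  0.875 ] [[ 0.8137  0.5686 -0.1209]
 [ 0.1011  0.0665  0.9927]
 [ 0.5724 -0.8199 -0.0033]]
```

View pics/w5.png

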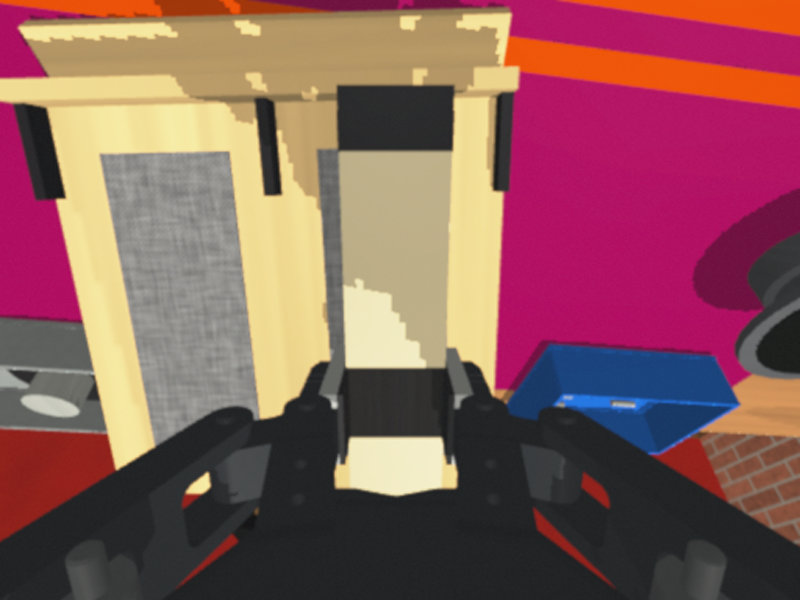

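```bash
python3 -m jog '[0,20,-5,0,0,0,-1,0,35,-5,0,0,0,-1,0,45,-5,0,0,0,-1,0,51,-5,0,0,0,-1,0,51,-5,0,0,0,-1,0,51,-5,0,0,0,-1]'; python3 - <<'E'
from lane import *
go('L',8,0,0)
from plant import read_camera
import pickle
c=read_camera("wrist"); cv2.imwrite("pics/w6.png",cv2.resize(c["img"][:,:,::-1],(800,600),interpolation=cv2.INTER_CUBIC))
c=read_camera("side"); cv2.imwrite("pics/s6.png",cv2.resize(c["img"][110:230,150:310,::-1],(800,600),interpolation=cv2.INTER_CUBIC)[:600])
E
```

```text
clock: 7.77
ee_pos: [0.6399, 0.122, 0.0931]
tcp_rot: [-1.479, -0.567, -0.38]
force: [-1.0, -0.6, -2.8]
gripper_width: 0.0287
tcp in lane [10.8 -0.6  3.1] bar [10.8 -0.6 11.1] force lane [-2.4 -0.3 -1.7]
shift [-2.8 11.1 -0.2] turn [ 0.11 -0.07 -0.14]
```

View pics/w6.png

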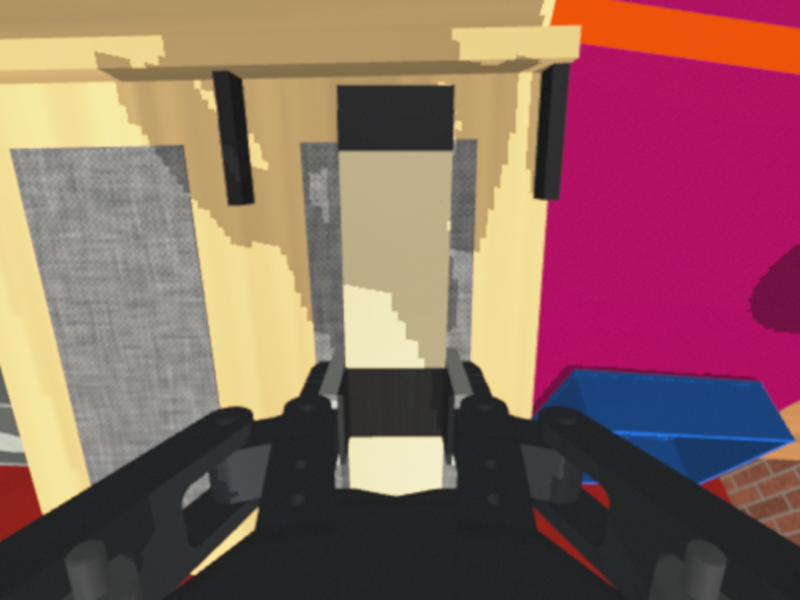

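View pics/s6.png

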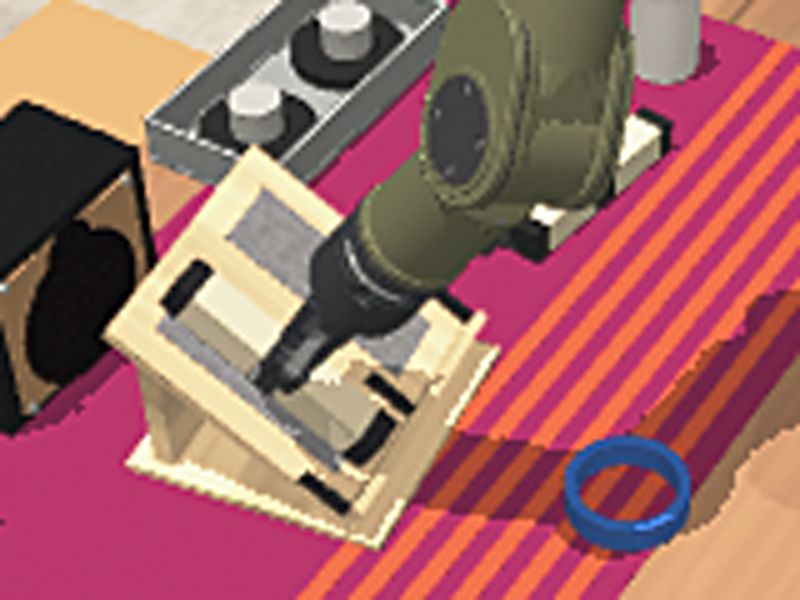

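```bash
python3 -m jog '[0,3,0,0,0,0,-1,0,6,0,0,0,0,-1,0,8,0,0,0,0,-1,0,8,0,0,0,0,-1,0,8,0,0,0,0,-1]'; python3 -c "
from lane import *
go('L',0,0,0)"
```

```text
clock: 8.28
ee_pos: [0.6428, 0.1222, 0.0893]
tcp_rot: [-1.479, -0.57, -0.38]
force: [-18.0, -6.2, 25.7]
gripper_width: 0.0286
tcp in lane [11.  -0.5 -1.7] bar [11.  -0.5  6.3] force lane [-0.8 -6.2 31.4]
shift [-11.    6.2  -0.2] turn [ 0.09  0.03 -0.02]
```

```bash
python3 -m jog '[0,-3,0,0,0,0,-1,-3,-3,0,0,0,0,-1,-6,-3,0,0,0,0,-1,-7,-3,0,0,0,0,-1,-7,-3,0,0,0,0,-1]'; python3 -c "
from lane import *
go('L',0,0,6.3)"
```

```text
clock: 8.7
ee_pos: [0.6402, 0.1218, 0.0876]
tcp_rot: [-1.478, -0.573, -0.388]
force: [-1.0, -1.6, 14.1]
gripper_width: 0.0286
tcp in lane [ 7.8 -0.5 -1.6] bar [ 7.8 -0.5  6.4] force lane [ 7.1 -2.5 12.1]
shift [-7.9 -0.   0.3] turn [ 0.18 -0.09  0.37]
```

```bash
python3 -m jog '[0,-1.5,0,0,0,0,-1,0,-1.5,0,0,0,0,-1,0,-1.5,0,0,0,0,-1]'; python3 -c "
from lane import *
go('L',0,0,6.3)"; python3 -m jog '[-4,-1.5,0,0,0,0,-1,-4,-1.5,0,0,0,0,-1,-4,-1.5,0,0,0,0,-1]'; python3 - <<'E'
from lane import *
go('L',0,0,6.3)
from plant import read_camera
c=read_camera("wrist"); cv2.imwrite("pics/w7.png",cv2.resize(c["img"][:,:,::-1],(800,600),interpolation=cv2.INTER_CUBIC))
c=read_camera("scene"); cv2.imwrite("pics/c7.png",cv2.resize(c["img"][160:280,250:410,::-1],(800,600),interpolation=cv2.INTER_CUBIC)[:600])
E
```

```text
clock: 8.95
ee_pos: [0.6358, 0.121, 0.0851]
tcp_rot: [-1.48, -0.565, -0.379]
force: [0.7, 0.3, -3.9]
gripper_width: 0.0286
tcp in lane [ 2.7 -0.7 -1.1] bar [ 2.7 -0.7  6.9] force lane [-1.6  0.5 -3.6]
shift [-2.7  0.6  0.6] turn [ 0.12 -0.1  -0.23]
clock: 9.2
ee_pos: [0.6341, 0.1208, 0.0856]
tcp_rot: [-1.479, -0.569, -0.384]
force: [5.0, 0.2, -1.4]
gripper_width: 0.0285
tcp in lane [ 1.6 -0.7  0.3] bar [ 1.6 -0.7  8.3] force lane [ 3.4 -0.2 -4. ]
shift [-1.6  2.   0.6] turn [ 0.16 -0.12  0.1 ]
```

View pics/w7.png

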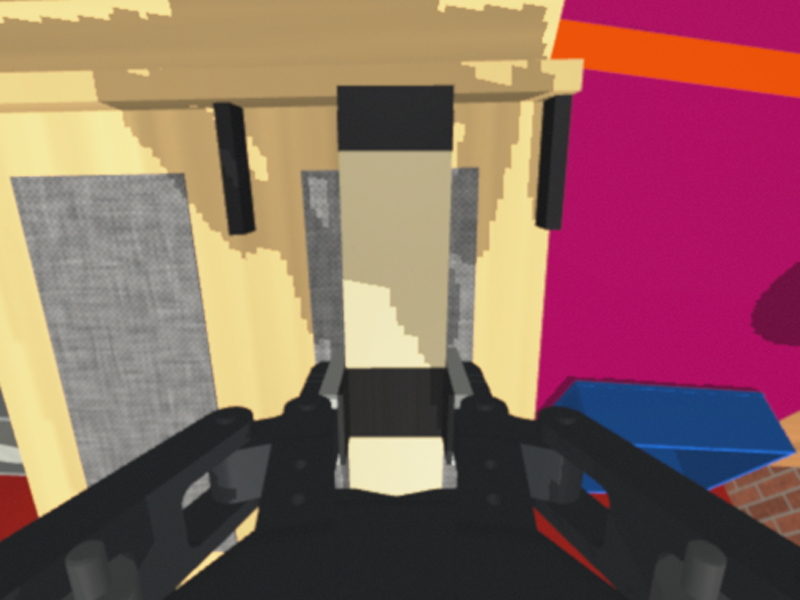

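View pics/c7.png

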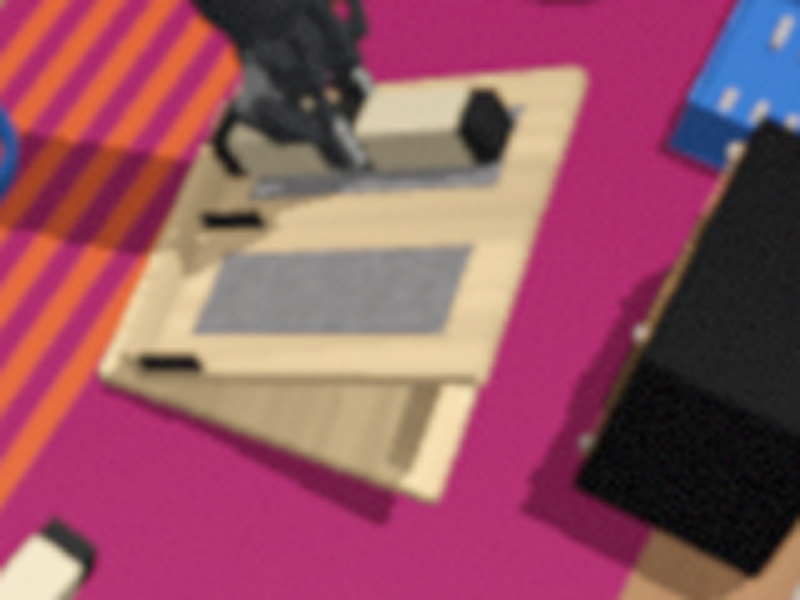

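```bash
python3 -m jog '[0,1.5,0,0,0,0,-1,0,2,0,0,0,0,-1,0,2,0,0,0,0,-1]'; python3 -c "
from lane import *
go('L',0,0,6.3)"
```

```text
clock: 9.55
ee_pos: [0.6349, 0.121, 0.0844]
tcp_rot: [-1.479, -0.57, -0.384]
force: [4.8, 0.7, 6.3]
gripper_width: 0.029
tcp in lane [ 1.6 -0.5 -1.2] bar [ 1.6 -0.5  6.8] force lane [ 7.6 -0.3  2.4]
shift [-1.7  0.5  0.4] turn [ 0.15 -0.1   0.1 ]
```

```bash
python3 -m jog '[0,0,0,0,0,0,-0.2,0,0,0,0,0,0,0,0,0,0,0,0,0,0.5,0,0,0,0,0,0,1,0,0,0,0,0,0,1,0,0,0,0,0,0,1]'; python3 - <<'E'
from lane import *
go('L',0,0,6.3)
s=arm.observe();M=R.from_rotvec(s['tcp_rot']).as_matrix();print(M.T@s['moment'])
from plant import read_camera
c=read_camera("wrist"); cv2.imwrite("pics/w8.png",cv2.resize(c["img"][:,:,::-1],(800,600),interpolation=cv2.INTER_CUBIC))
E
```

```text
clock: 10.05
ee_pos: [0.6328, 0.1208, 0.0829]
tcp_rot: [-1.479, -0.566, -0.379]
force: [-0.0, 0.4, 0.3]
gripper_width: 0.0853
tcp in lane [-0.9 -0.4 -1.2] bar [-0.9 -0.4  6.8] force lane [0.2 0.3 0.2]
shift [0.9 0.5 0.3] turn [ 0.1  -0.09 -0.19]
[-0.0698 -0.0171  0.6088]
```

View pics/w8.png

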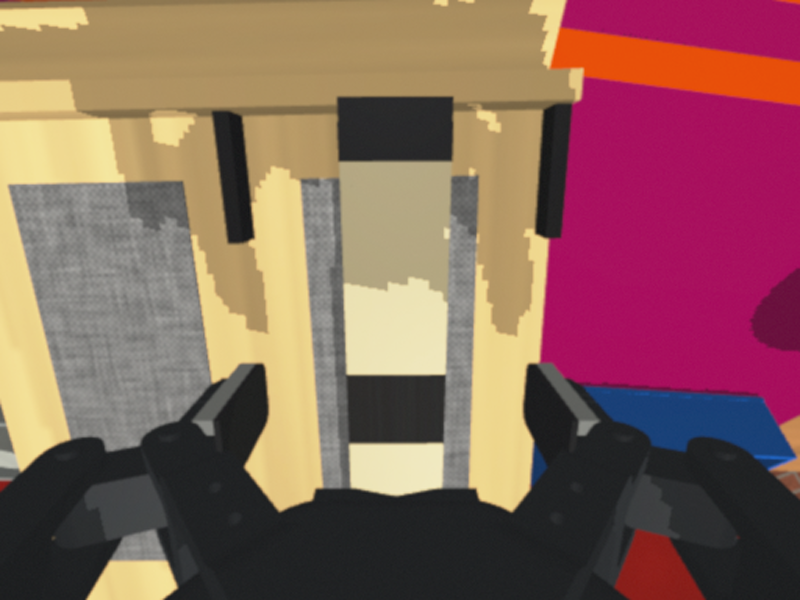

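```bash
python3 -m jog '[0,-30,0,0,0,0,1,0,-70,0,0,0,0,1,0,-110,0,0,0,0,1,0,-150,0,0,0,0,1,0,-150,0,0,0,0,1,0,-150,0,0,0,0,1]'; python3 -c "
from lane import *
rel(arm.observe(),[.592,-.237,.2],rot(-6.8))"
```

```text
clock: 10.6
ee_pos: [0.5482, 0.1105, 0.2085]
tcp_rot: [-1.479, -0.571, -0.382]
force: [0.2, -0.4, 0.4]
gripper_width: 0.0855
shift [  -4.8    7.6 -350.2] turn [-31.63 100.28  24.87]
```

```bash
python3 -m jog '[-5,8,-350,-31.6,100.3,24.9,1,-5,8,-350,-31.6,100.3,24.9,1,-5,8,-350,-31.6,100.3,24.9,1,-5,8,-350,-31.6,100.3,24.9,1,-5,8,-350,-31.6,100.3,24.9,1,-5,8,-350,-31.6,100.3,24.9,1,-5,8,-350,-31.6,100.3,24.9,1,-5,8,-350,-31.6,100.3,24.9,1,-5,8,-350,-31.6,100.3,24.9,1,-5,8,-350,-31.6,100.3,24.9,1]'; python3 -c "
from lane import *
rel(arm.observe(),[.592,-.237,.2],rot(-6.8))"
```

```text
clock: 11.43
ee_pos: [0.5905, -0.2248, 0.1953]
tcp_rot: [-1.445, 0.421, -0.919]
force: [2.0, -0.8, 0.4]
gripper_width: 0.0852
shift [11.3 -2.6 -6.2] turn [-13.82  46.79  11.9 ]
```

```bash
python3 -m jog '[0,0,0,-13,43,11,1,0,0,0,-13,43,11,1,0,0,0,-13,43,11,1,0,0,0,-13,43,11,1,0,0,0,-13,43,11,1,0,0,0,-13,43,11,1,0,0,0,-13,43,11,1,0,0,0,-13,43,11,1]'; python3 - <<'E'
from lane import *
s=arm.observe();print(s["qpos"]);rel(s,[.592,-.237,.2],rot(-6.8))
from plant import read_camera
import pickle
c=read_camera("wrist"); pickle.dump(c,open("w9.pkl","wb")); cv2.imwrite("pics/w9.png",cv2.resize(c["img"][:,:,::-1],(800,600),interpolation=cv2.INTER_CUBIC))
E
```

```text
clock: 12.1
ee_pos: [0.5909, -0.2283, 0.1949]
tcp_rot: [-1.187, 1.228, -1.276]
force: [0.6, 0.3, 0.5]
gripper_width: 0.0858
[ 0.5197  0.7566 -0.4284  1.5925  0.4126  0.8625 -0.1297]
shift [ 8.7 -4.9  1.7] turn [-0.98  3.51  1.28]
```

View pics/w9.png

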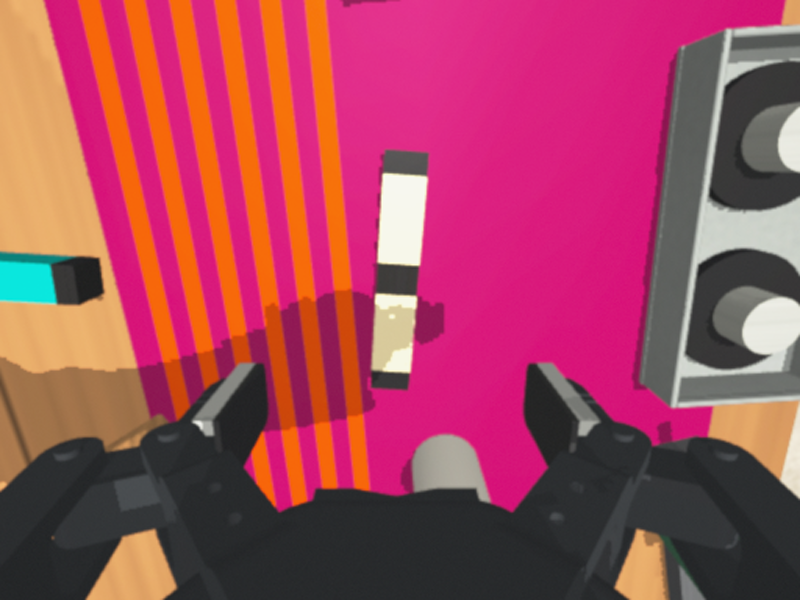

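```bash
python3 - <<'E'
from lane import *; import pickle
w=pickle.load(open("w9.pkl","rb")); c,d=pickle.load(open("cams0.pkl","rb")); k=1/1.5625
p=lambda u:plane(w,(u[0]*k,u[1]*k),.03)
a,b=p((405,175)),p((391,373)); v=a-b; print(p((397,279.5)),a,b,np.degrees(np.arctan2(v[1],v[0])))
print("glue",tri([c,d],[(330*k,543*k),(442*k,150*k)]))
rel(arm.observe(),[.5915,-.2373,.06],rot(-6.8))
E
```

```text
[ 0.5947 -0.2393  0.03  ] [ 0.6043 -0.166   0.03  ] [ 0.5858 -0.3145  0.03  ] 82.89234015409653
glue (array([ 0.6277, -0.4179,  0.1383]), np.float64(0.6667692553098732))
shift [  6.3 135.3  -0.6] turn [-1.    3.69  1.3 ]
```

```bash
python3 -c "
from lane import *
rel(arm.observe(),[.594,-.2378,.06],rot(-7))"
python3 -m jog '[7,134,1.5,-1,3.8,1.3,1,7,134,1.5,-1,3.8,1.3,1,7,134,1.5,-1,3.8,1.3,1,7,134,1.5,-1,3.8,1.3,1,7,134,1.5,-1,3.8,1.3,1,7,134,1.5,-1,3.8,1.3,1,7,134,1.5,-1,3.8,1.3,1]'; python3 -c "
from lane import *
rel(arm.observe(),[.594,-.2378,.005],rot(-7))"
```

```text
shift [  6.7 135.3   1.9] turn [-1.    3.89  1.3 ]
clock: 12.73
ee_pos: [0.596, -0.2371, 0.0661]
tcp_rot: [-1.145, 1.291, -1.3]
force: [0.6, -0.4, 0.2]
gripper_width: 0.0854
shift [ 1.  61.1 -2.3] turn [-0.41  0.15  0.01]
```

```bash
python3 -m jog '[1,40,-2,-0.4,0,0,1,1,57,-2,-0.4,0,0,1,1,57,-2,-0.4,0,0,1,1,57,-2,-0.4,0,0,1,1,57,-2,-0.4,0,0,1]'; python3 -c "
from lane import *
rel(arm.observe(),[.594,-.2378,.007],rot(-7))"
```

```text
clock: 13.15
ee_pos: [0.5942, -0.2382, 0.0093]
tcp_rot: [-1.15, 1.297, -1.298]
force: [0.4, 0.0, -0.1]
gripper_width: 0.0852
shift [-0.4  2.3 -0.2] turn [-0.02  0.11  0.02]
```

```bash
python3 -m jog '[0,1.5,0,0,0,0,-1,0,1.5,0,0,0,0,-1,0,1.5,0,0,0,0,-1,0,1.5,0,0,0,0,-1,0,1.5,0,0,0,0,-1,0,1.5,0,0,0,0,-1,0,1.5,0,0,0,0,-1]' 70;python3 -m jog '[0,-30,0,0,0,0,-1,0,-60,0,0,0,0,-1,0,-100,0,0,0,0,-1,0,-130,0,0,0,0,-1,0,-130,0,0,0,0,-1,0,-130,0,0,0,0,-1,0,-130,0,0,0,0,-1,0,-130,0,0,0,0,-1]'; for i in 1 2 3 4 5; do python3 -m jog '[0,0,0,0,0,0,-1]' >/dev/null; python3 -c "
from plant import arm
from h import *
s=arm.observe();M=R.from_rotvec(s['tcp_rot']).as_matrix();print(s['moment'],s['force'],M[:,1],s['clock'])"; done
python3 - <<'E'
from plant import read_camera
import cv2
c=read_camera("wrist"); cv2.imwrite("pics/w10.png",cv2.resize(c["img"][:,:,::-1],(800,600),interpolation=cv2.INTER_CUBIC))
c=read_camera("scene"); cv2.imwrite("pics/c10.png",cv2.resize(c["img"][160:340,150:390,::-1],(800,600),interpolation=cv2.INTER_CUBIC)[:600])
E
```

```text
clock: 13.73
ee_pos: [0.5929, -0.2382, 0.006]
tcp_rot: [-1.152, 1.299, -1.296]
force: [0.2, -0.2, 6.3]
gripper_width: 0.0286
clock: 14.4
ee_pos: [0.5907, -0.2378, 0.1328]
tcp_rot: [-1.156, 1.305, -1.292]
force: [0.1, -0.5, -3.0]
gripper_width: 0.0286
[ 0.0871  0.0428 -0.0086] [-0.7797  0.4764 -3.2554] [-0.0081  0.0016 -1.    ] 14.4833
[ 0.0934 -0.0826  0.0236] [ 0.1542 -0.0278 -2.6284] [-0.007   0.0014 -1.    ] 14.5667
[ 0.0515 -0.0578  0.0076] [-0.1028 -0.2795 -3.0365] [-0.0058  0.0012 -1.    ] 14.65
[ 0.1105 -0.0706  0.0224] [-0.4239  0.0215 -3.1446] [-0.005   0.0009 -1.    ] 14.7333
[ 0.0827 -0.0296 -0.0314] [ 0.6955 -0.3968 -2.5095] [-0.0045  0.0007 -1.    ] 14.8167
```

View pics/w10.png

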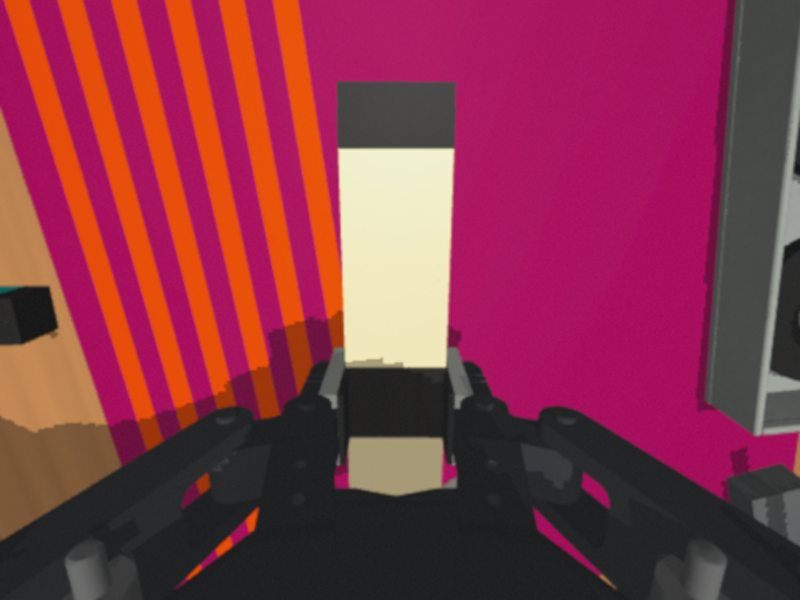

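View pics/c10.png

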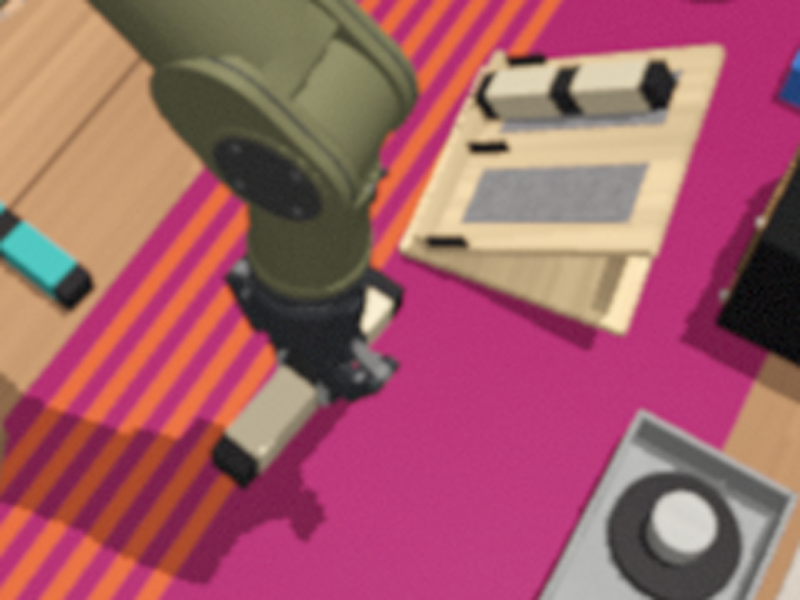

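```bash
sed -i 's/mid=(.638,.0717,.088)/mid=(.6345,.0712,.0932)/' lane.py; python3 -c "
from lane import *
s=arm.observe();print(s['qpos'],rot(277.2,35));rel(s,[.59,.02,.26],rot(277.2,35))"
```

```text
[ 0.5226  0.8475 -0.399   1.5941  0.4226  0.7911 -0.1775] [[-0.8127  0.5691  0.1253]
 [-0.1027  0.0719 -0.9921]
 [-0.5736 -0.8192 -0.    ]]
shift [-255.9 -124.8  -34.1] turn [23.34 73.33 29.83]
```

```bash
python3 -m jog '[0,-41,0,0,0,0,-1,-20,-80,0,0,0,0,-1,-256,-125,-34,23.3,73.3,29.8,-1,-256,-125,-34,23.3,73.3,29.8,-1,-256,-125,-34,23.3,73.3,29.8,-1,-256,-125,-34,23.3,73.3,29.8,-1,-256,-125,-34,23.3,73.3,29.8,-1,-256,-125,-34,23.3,73.3,29.8,-1,-256,-125,-34,23.3,73.3,29.8,-1,-256,-125,-34,23.3,73.3,29.8,-1]'; python3 -c "
from lane import *
s=arm.observe();print(s['qpos'],s['dq']);rel(s,[.59,.02,.26],rot(277.2,35))"
```

```text
clock: 15.75
ee_pos: [0.5899, 0.0236, 0.2617]
tcp_rot: [-0.08, 1.756, -1.699]
force: [-0.5, -0.3, -3.2]
gripper_width: 0.0287
[ 0.1222  0.4836 -0.2526  2.0563  0.0188  0.1845 -1.1195] [-0.3136 -0.1319  0.5145  0.6989 -0.4662 -1.2743 -0.9178]
shift [2.4 1.  2.9] turn [ 7.24 22.37  8.88]
```

```bash
python3 -m jog '[0,0,0,7,22,9,-1,0,0,0,7,22,9,-1,0,0,0,7,22,9,-1,0,0,0,7,22,9,-1,0,0,0,7,22,9,-1,0,0,0,7,22,9,-1]'; python3 -c "
from lane import *
s=arm.observe();print(s['qpos'],s['dq']);rel(s,[.59,.02,.26],rot(277.2,35));go('R',8,0,60,flip=1)"
```

```text
clock: 16.25
ee_pos: [0.5995, 0.0191, 0.2828]
tcp_rot: [0.356, 1.887, -1.806]
force: [-0.1, 0.7, -2.7]
gripper_width: 0.0287
[-0.0722  0.4377 -0.0187  2.1288 -0.8461  0.0441 -0.6457] [-0.4731 -0.1009  0.5467 -0.0044 -2.1714 -0.0027  1.5566]
shift [19.7 14.6 -2.7] turn [1.27 2.49 3.63]
tcp in lane [ 72.9 -11.8 175.3] bar [ 72.9 -11.8 183.3] force lane [-1.6  0.9 -2.1]
shift [ 57.6 127.5  -1.3] turn [1.27 2.49 3.63]
```

```bash
python3 -m jog '[20,40,-1,0,0,0,-1,40,80,-1,0,0,0,-1,57,110,-1,0,0,0,-1,57,110,-1,0,0,0,-1,57,110,-1,0,0,0,-1,57,110,-1,0,0,0,-1]'; python3 -c "
from lane import *
s=arm.observe();print(s['qpos'],s['dq']);go('R',8,0,40,flip=1)"
```

```text
clock: 16.75
ee_pos: [0.6422, 0.0158, 0.2093]
tcp_rot: [0.291, 1.93, -1.835]
force: [-0.1, 0.4, -3.3]
gripper_width: 0.029
[-0.0422  0.6122 -0.037   2.0285 -0.9996  0.0435 -0.4674] [ 0.0075  0.0325 -0.0078 -0.0148  0.0023  0.0002  0.0055]
tcp in lane [ 65.4 -14.1  90.7] bar [ 65.4 -14.1  98.7] force lane [-1.9  0.6 -2.6]
shift [49.3 66.5 -8.8] turn [1.95 2.59 7.45]
```

The flipped wrist orientation runs into the q5/q6 limits over the rest. I'll set this bar down on free bench with its heavy end toward the robot, turn the gripper half round, and regrasp it.

```bash
python3 -c "
from lane import *
rel(arm.observe(),[.56,-.2,.25],rot(-107))"
```

```text
shift [ 86.9 -92.6 197.2] turn [  6.9   26.81 -26.95]
```

```bash
python3 -m jog '[10,-40,0,0,0,0,-1,20,-80,0,0,0,-5,-1,87,-93,197,7,27,-27,-1,87,-93,197,7,27,-27,-1,87,-93,197,7,27,-27,-1,87,-93,197,7,27,-27,-1,87,-93,197,7,27,-27,-1,87,-93,197,7,27,-27,-1,87,-93,197,7,27,-27,-1,87,-93,197,7,27,-27,-1]'; python3 -c "
from lane import *
s=arm.observe();print(s['qpos'],s['dq'],s['moment']);rel(s,[.56,-.2,.15],rot(-107))"
```

```text
clock: 17.58
ee_pos: [0.5598, -0.1999, 0.251]
tcp_rot: [-0.313, -2.06, 2.06]
force: [0.7, 0.6, -3.3]
gripper_width: 0.0287
[-0.1539  0.7497  0.7971  1.668  -0.6211  0.9939 -1.0106] [-0.0289 -0.017  -0.0386  0.0339 -0.0096 -0.0015  0.0067] [ 0.0336 -0.0762  0.0057]
shift [ -0.2 101.    0.1] turn [ 0.01 -0.22 -0.05]
```

```bash
python3 -m jog '[0,41,0,0,0,0,-1,0,82,0,0,0,0,-1,0,123,0,0,0,0,-1,0,164,0,0,0,0,-1,0,200,0,0,0,0,-1,0,220,0,0,0,0,-1,0,230,0,0,0,0,-1,0,235,0,0,0,0,-1,0,235,0,0,0,0,-1,0,235,0,0,0,0,-1]'; python3 -c "
from lane import *
s=arm.observe();print(s['qpos']);rel(s,[.56,-.2,.007],rot(-107))"
```

```text
clock: 18.42
ee_pos: [0.5608, -0.2001, 0.0175]
tcp_rot: [-0.314, -2.06, 2.063]
force: [0.3, -0.0, -3.1]
gripper_width: 0.0285
[-0.0033  1.0341  0.4932  1.806  -0.906   0.542  -0.777 ]
shift [ 0.8 10.5  0.1] turn [-0.05 -0.17 -0.17]
```

```bash
python3 -m jog '[0,4,0,0,0,0,-1,0,7,0,0,0,0,-1,0,10,0,0,0,0,-1,0,10.5,0,0,0,0,-1,0,10.5,0,0,0,0,-1]'; python3 -c "
from lane import *
s=arm.observe();print(s['qpos']);rel(s,[.56,-.2,.007],rot(-107))"
```

```text
clock: 18.83
ee_pos: [0.5601, -0.2002, 0.006]
tcp_rot: [-0.313, -2.059, 2.061]
force: [0.3, -0.4, 2.3]
gripper_width: 0.0288
[ 0.0074  1.0493  0.4733  1.8054 -0.9139  0.5215 -0.7705]
shift [ 0.2 -1.  -0.2] turn [-0.04 -0.2  -0.06]
```

Bench contact is light, at about +5 N relative to the hanging load. I'll release, rise, and turn 180°.

```bash
python3 -m jog '[0,0,0,0,0,0,0,0,0,0,0,0,0,1,0,0,0,0,0,0,1,0,0,0,0,0,0,1,0,-40,0,0,0,0,1,0,-80,0,0,0,0,1,0,-120,0,0,0,0,1,0,-140,0,0,0,0,1,0,-140,0,0,0,0,1,0,-140,0,0,0,0,1]'; python3 -c "
from lane import *
s=arm.observe();print(s['qpos']);rel(s,[.56,-.2,.15],rot(73))"
```

```text
clock: 19.67
ee_pos: [0.5603, -0.2001, 0.1465]
tcp_rot: [-0.314, -2.06, 2.062]
force: [-0.9, -0.1, -1.3]
gripper_width: 0.0852
[-0.0938  0.8663  0.674   1.7655 -0.7417  0.7796 -0.9112]
shift [ 0.3 -3.5 -0. ] turn [  0.23 179.81  -0.09]
```

```bash
python3 -m jog '[0,0,0,0,-70,0,1,0,0,0,0,-70,0,1,0,0,0,0,-70,0,1,0,0,0,0,-70,0,1,0,0,0,0,-70,0,1,0,0,0,0,-70,0,1,0,0,0,0,-70,0,1,0,0,0,0,-70,0,1,0,0,0,0,-70,0,1,0,0,0,0,-70,0,1]';python3 -m jog '[0,0,0,0,-70,0,1,0,0,0,0,-70,0,1,0,0,0,0,-70,0,1,0,0,0,0,-70,0,1,0,0,0,0,-70,0,1,0,0,0,0,-70,0,1,0,0,0,0,-70,0,1,0,0,0,0,-70,0,1,0,0,0,0,-70,0,1,0,0,0,0,-70,0,1]'; python3 -m jog '[0,0,0,0,-40,0,1,0,0,0,0,-40,0,1,0,0,0,0,-40,0,1,0,0,0,0,-40,0,1,0,0,0,0,-40,0,1,0,0,0,0,-40,0,1,0,0,0,0,-40,0,1]';python3 - <<'E'
from lane import *
s=arm.observe();print(s["qpos"]);rel(s,[.56,-.2,.007],rot(73))
from plant import read_camera
import pickle
c=read_camera("wrist"); pickle.dump(c,open("w11.pkl","wb")); cv2.imwrite("pics/w11.png",cv2.resize(c["img"][:,:,::-1],(800,600),interpolation=cv2.INTER_CUBIC))
E
```

```text
clock: 20.5
ee_pos: [0.5586, -0.1992, 0.1436]
tcp_rot: [-0.836, 1.668, -1.664]
force: [-0.3, -1.1, -0.1]
gripper_width: 0.0857
clock: 21.33
ee_pos: [0.5585, -0.1992, 0.1436]
tcp_rot: [-1.429, 0.776, -0.771]
force: [-0.3, -0.5, -0.5]
gripper_width: 0.0852
clock: 21.92
ee_pos: [0.5585, -0.1993, 0.1437]
tcp_rot: [-1.557, 0.237, -0.232]
force: [0.2, 0.1, 0.6]
gripper_width: 0.0855
[ 0.3858  0.7649 -0.2098  1.7412  0.2348  0.6634  1.319 ]
shift [  2.1 136.7  -0.3] turn [-0.04 -0.1  -0.19]
```

View pics/w11.png

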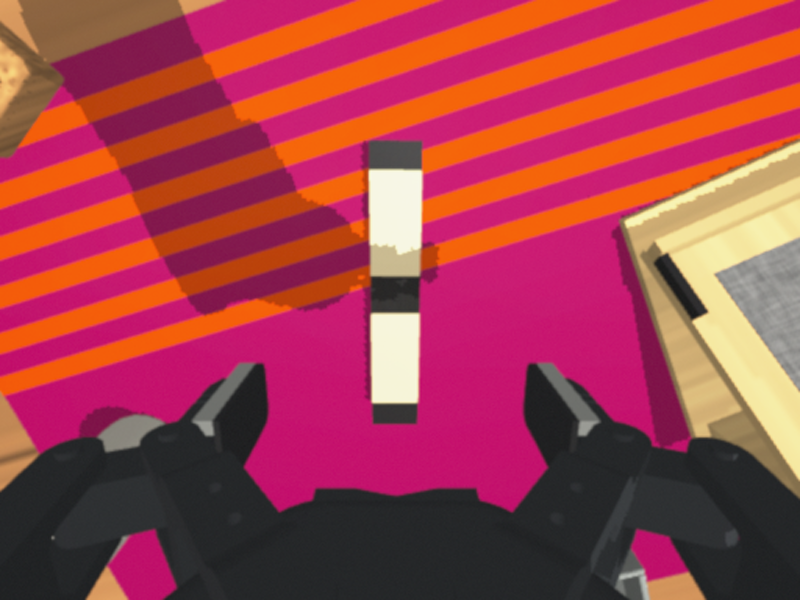

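```bash
python3 -m jog '[2,41,0,0,0,0,1,2,82,0,0,0,0,1,2,115,0,0,0,0,1,2,130,0,0,0,0,1,2,136,0,0,0,0,1,2,136,0,0,0,0,1,2,136,0,0,0,0,1]'; python3 -c "
from lane import *
s=arm.observe();rel(s,[.56,-.2,.007],rot(73))"; python3 -m jog '[0,1,0,0,0,0,-1,0,1,0,0,0,0,-1,0,1,0,0,0,0,-1,0,1,0,0,0,0,-1,0,1,0,0,0,0,-1,0,1,0,0,0,0,-1,0,1,0,0,0,0,-1]' 70;python3 -m jog '[0,-30,0,0,0,0,-1,0,-60,0,0,0,0,-1,0,-100,0,0,0,0,-1,0,-140,0,0,0,0,-1,0,-180,0,0,0,0,-1,0,-200,0,0,0,0,-1,0,-200,0,0,0,0,-1,0,-200,0,0,0,0,-1]'; for i in 1 2 3 4; do python3 -m jog '[0,0,0,0,0,0,-1]' >/dev/null; python3 -c "
from plant import arm
from h import *
s=arm.observe();M=R.from_rotvec(s['tcp_rot']).as_matrix();print(s['moment'],M.T@s['moment'],s['force'],M[:,1],s['clock'])"; done
python3 -c "
from lane import *
s=arm.observe();print(s['ee_pos'],s['qpos']);rel(s,[.585,.022,.25],rot(97.2,-35))"
```

```text
clock: 22.55
ee_pos: [0.562, -0.2006, 0.0098]
tcp_rot: [-1.559, 0.236, -0.237]
force: [-0.0, 0.1, 0.6]
gripper_width: 0.0852
shift [-2.1  2.7  0. ] turn [ 0.05 -0.25  0.04]
clock: 23.13
ee_pos: [0.5622, -0.2009, 0.0094]
tcp_rot: [-1.559, 0.235, -0.237]
force: [-1.0, 0.1, 5.9]
gripper_width: 0.0284
clock: 23.8
ee_pos: [0.5617, -0.2007, 0.2091]
tcp_rot: [-1.559, 0.235, -0.237]
force: [-0.5, -0.5, -3.0]
gripper_width: 0.0289
[ 0.0158 -0.1137  0.0216] [ 0.0487 -0.0216 -0.1039] [ 0.2933 -0.2141 -2.6732] [-0.0037 -0.0003 -1.    ] 23.8833
[ 0.0047 -0.0256  0.0108] [ 0.012  -0.0108 -0.0231] [ 0.103  -0.178  -2.7137] [-0.0048  0.0001 -1.    ] 23.9667
[-0.0013 -0.1161  0.0027] [ 0.033  -0.0027 -0.1113] [-0.6716  0.2105 -4.3049] [-0.0041  0.     -1.    ] 24.05
[-0.0029 -0.0912  0.0008] [ 0.0242 -0.0008 -0.088 ] [-0.105  -1.1634 -2.0616] [-0.0029 -0.0002 -1.    ] 24.1333
[ 0.5608 -0.2003  0.2069] [ 0.4009  0.6832 -0.2362  1.6799  0.2074  0.8059  1.3419]
shift [-42.7 -43.2 219.4] turn [  7.48 -23.62 -34.63]
```

```bash
python3 -m jog '[0,-40,0,0,0,0,-1,-43,-43,219,7.5,-23.6,-34.6,-1,-43,-43,219,7.5,-23.6,-34.6,-1,-43,-43,219,7.5,-23.6,-34.6,-1,-43,-43,219,7.5,-23.6,-34.6,-1,-43,-43,219,7.5,-23.6,-34.6,-1,-43,-43,219,7.5,-23.6,-34.6,-1,-43,-43,219,7.5,-23.6,-34.6,-1,-43,-43,219,7.5,-23.6,-34.6,-1,-43,-43,219,7.5,-23.6,-34.6,-1]'; python3 -c "
from lane import *
s=arm.observe();print(s['qpos'],s['dq']);go('R',10,0,60,off=5.5)"
```

```text
clock: 24.97
ee_pos: [0.5733, -0.02, 0.2428]
tcp_rot: [-1.562, -0.381, -0.332]
force: [-0.2, 0.0, -3.0]
gripper_width: 0.0287
[ 0.1249  0.4909 -0.2906  2.156   1.2938  0.201   0.2571] [ 0.2064  0.0507 -0.5574  0.1819  2.178   0.2339 -2.1478]
tcp in lane [ 24.  -44.9 157.6] bar [ 24.  -44.9 163.1] force lane [-1.9  0.3 -2.4]
shift [ -1.6 104.3  44.3] turn [ 4.25 -4.17 -9.1 ]
```

```bash
python3 -m jog '[0,0,0,0,0,0,-1,0,0,0,0,0,0,-1,0,0,0,0,0,0,-1]'; python3 -c "
from lane import *
s=arm.observe();print(s['qpos'],s['dq']);go('R',10,0,60,off=5.5)"
```

```text
clock: 25.22
ee_pos: [0.5737, -0.0209, 0.2431]
tcp_rot: [-1.562, -0.379, -0.334]
force: [0.0, -0.6, -3.2]
gripper_width: 0.0286
[ 0.1253  0.4905 -0.2884  2.1542  1.2792  0.1999  0.2712] [-0.0007 -0.0044  0.0053 -0.0056  0.0166  0.0012 -0.0192]
tcp in lane [ 24.3 -45.9 157.7] bar [ 24.3 -45.9 163.2] force lane [-1.9 -0.3 -2.6]
shift [ -2.1 104.5  45.2] turn [ 4.28 -4.29 -9.13]
```

```bash
python3 -m jog '[0,0,30,4.3,-4.3,-9.1,-1,-1,20,45,4.3,-4.3,-9.1,-1,-2,60,45,4.3,-4.3,-9.1,-1,-2,85,45,4.3,-4.3,-9.1,-1,-2,104,45,4.3,-4.3,-9.1,-1,-2,104,45,4.3,-4.3,-9.1,-1,-2,104,45,4.3,-4.3,-9.1,-1,-2,104,45,4.3,-4.3,-9.1,-1]'; python3 - <<'E'
from lane import *
s=arm.observe();print(s['qpos']);go('R',10,0,15,off=5.5)
from plant import read_camera
c=read_camera("wrist"); cv2.imwrite("pics/w12.png",cv2.resize(c["img"][:,:,::-1],(800,600),interpolation=cv2.INTER_CUBIC))
E
```

```text
clock: 25.88
ee_pos: [0.6157, 0.0232, 0.1431]
tcp_rot: [-1.477, -0.563, -0.375]
force: [0.4, -0.3, -2.5]
gripper_width: 0.0281
[ 0.329   0.8322 -0.7143  2.2476  2.3329  0.6429 -0.6261]
tcp in lane [ 7.1  0.7 51.6] bar [ 7.1  0.7 57.1] force lane [-1.2 -0.2 -2.3]
shift [ 3.1 41.9 -3.8] turn [-0.12 -0.09 -0.46]
```

View pics/w12.png

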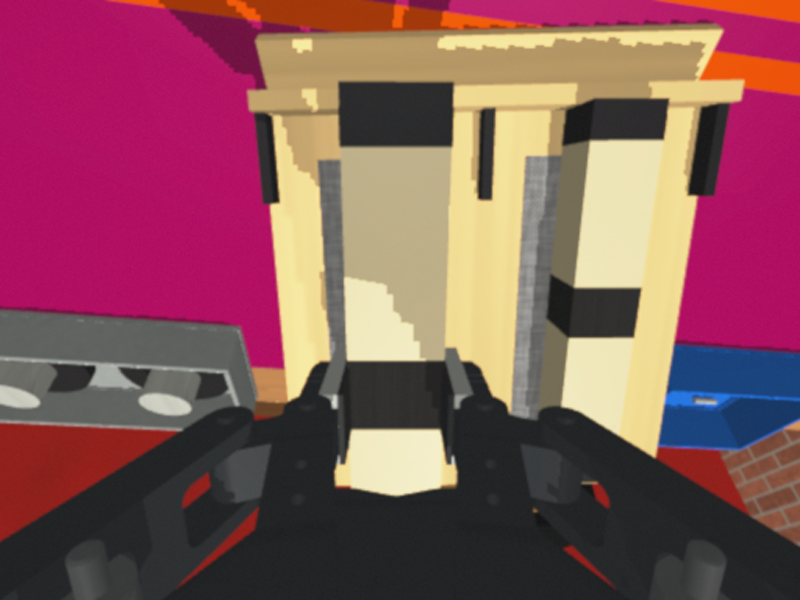

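```bash
python3 -m jog '[3,15,-4,0,0,0,-1,3,30,-8,0,0,0,-1,3,38,-8,0,0,0,-1,3,42,-8,0,0,0,-1,3,42,-8,0,0,0,-1,3,42,-8,0,0,0,-1]'; python3 - <<'E'
from lane import *
s=arm.observe();go('R',8,0,0,off=5.5)
from plant import read_camera
c=read_camera("wrist"); cv2.imwrite("pics/w13.png",cv2.resize(c["img"][:,:,::-1],(800,600),interpolation=cv2.INTER_CUBIC))
E
```

```text
clock: 26.43
ee_pos: [0.6437, 0.019, 0.1166]
tcp_rot: [-1.477, -0.573, -0.379]
force: [-0.7, 0.4, -3.2]
gripper_width: 0.0282
tcp in lane [14.3 -4.4 13.9] bar [14.3 -4.4 19.4] force lane [-2.4  0.7 -2.2]
shift [-6.4 19.6  2.8] turn [-0.05  0.16  0.08]
```

View pics/w13.png

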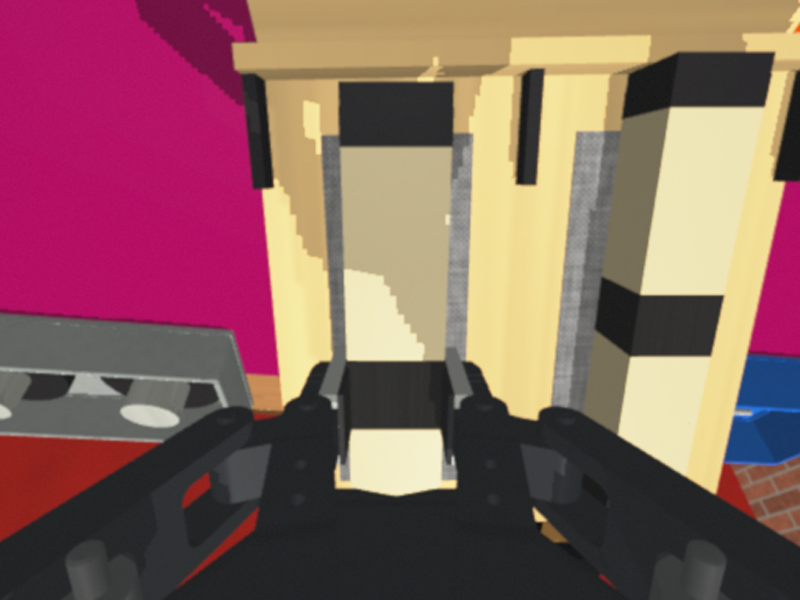

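```bash
python3 -m jog '[-2,6,0,0,0,0,-1,-4,12,0,0,0,0,-1,-4,16,0,0,0,0,-1,-4,18,0,0,0,0,-1,-4,18,0,0,0,0,-1,-4,18,0,0,0,0,-1]'; python3 -c "
from lane import *
go('R',0,0,0,off=5.5)"
```

```text
clock: 26.98
ee_pos: [0.6508, 0.0198, 0.0979]
tcp_rot: [-1.476, -0.571, -0.379]
force: [-0.3, -0.4, -3.3]
gripper_width: 0.0288
tcp in lane [ 9.4 -3.  -5.5] bar [ 9.4 -3.  -0. ] force lane [-2.2 -0.1 -2.6]
shift [-9.5  0.2  2.8] turn [-0.08  0.07  0.  ]
```

```bash
python3 -m jog '[0,1.5,0,0,0,0,-1,0,1.5,0,0,0,0,-1,0,1.5,0,0,0,0,-1]'; python3 -c "
from lane import *
go('R',0,0,0,off=5.5)"
```

```text
clock: 27.23
ee_pos: [0.6517, 0.0198, 0.097]
tcp_rot: [-1.476, -0.572, -0.379]
force: [0.1, -1.0, -2.5]
gripper_width: 0.0283
tcp in lane [ 9.7 -3.  -6.7] bar [ 9.7 -3.  -1.2] force lane [-1.5 -0.8 -2.1]
shift [-9.7 -1.1  2.9] turn [-0.07  0.08  0.03]
```

Still no contact, so I'll slide toward the lip at this height first.

```bash
python3 -m jog '[-3,0,0,0,0,0,-1,-6,0,0,0,0,0,-1,-8,0,0,0,0,0,-1,-8,0,0,0,0,0,-1,-8,0,0,0,0,0,-1]'; python3 -c "
from lane import *
go('R',0,0,0,off=5.5)"; python3 -m jog '[-3,0,0,0,0,0,-1,-3,0,0,0,0,0,-1,-3,0,0,0,0,0,-1]'; python3 -c "
from lane import *
go('R',0,0,0,off=5.5)"
```

```text
clock: 27.65
ee_pos: [0.6456, 0.019, 0.0927]
tcp_rot: [-1.476, -0.572, -0.38]
force: [1.7, 0.4, -1.8]
gripper_width: 0.0284
tcp in lane [ 2.2 -2.8 -6.8] bar [ 2.2 -2.8 -1.3] force lane [ 0.5  0.4 -2.5]
shift [-2.2 -1.1  2.9] turn [-0.07  0.08  0.09]
clock: 27.9
ee_pos: [0.6454, 0.0191, 0.0927]
tcp_rot: [-1.476, -0.577, -0.384]
force: [5.4, -0.1, 4.9]
gripper_width: 0.0286
tcp in lane [ 2.1 -2.7 -6.7] bar [ 2.1 -2.7 -1.2] force lane [ 7.2 -1.   1. ]
shift [-2.1 -1.   2.8] turn [-0.03  0.11  0.39]
```

```bash
python3 -m jog '[2,1,0,0,0,0,-1,2,2,0,0,0,0,-1,2,2.5,0,0,0,0,-1,2,2.5,0,0,0,0,-1]'; python3 -c "
from lane import *
go('R',0,0,0,off=5.5)"
```

```text
clock: 28.23
ee_pos: [0.647, 0.0194, 0.0906]
tcp_rot: [-1.476, -0.574, -0.381]
force: [3.8, 1.7, 4.4]
gripper_width: 0.0286
tcp in lane [ 2.2 -2.5 -9.3] bar [ 2.2 -2.5 -3.8] force lane [5.8 1.  1.4]
shift [-2.2 -3.6  2.7] turn [-0.06  0.09  0.18]
```

```bash
python3 -m jog '[0,1,0,0,0,0,-1,0,1.5,0,0,0,0,-1,0,1.5,0,0,0,0,-1]'; python3 - <<'E'
from lane import *
s=arm.observe();go('R',0,0,0,off=5.5)
from plant import read_camera
c=read_camera("wrist"); cv2.imwrite("pics/w14.png",cv2.resize(c["img"][:,:,::-1],(800,600),interpolation=cv2.INTER_CUBIC))
c=read_camera("scene"); cv2.imwrite("pics/c14.png",cv2.resize(c["img"][160:280,250:410,::-1],(800,600),interpolation=cv2.INTER_CUBIC)[:600])
E
```

```text
clock: 28.48
ee_pos: [0.6478, 0.0196, 0.0894]
tcp_rot: [-1.476, -0.574, -0.381]
force: [4.0, 0.9, 5.5]
gripper_width: 0.0286
tcp in lane [  2.2  -2.3 -10.8] bar [ 2.2 -2.3 -5.3] force lane [6.5 0.1 2.2]
shift [-2.2 -5.1  2.7] turn [-0.07  0.1   0.18]
```

View pics/w14.png

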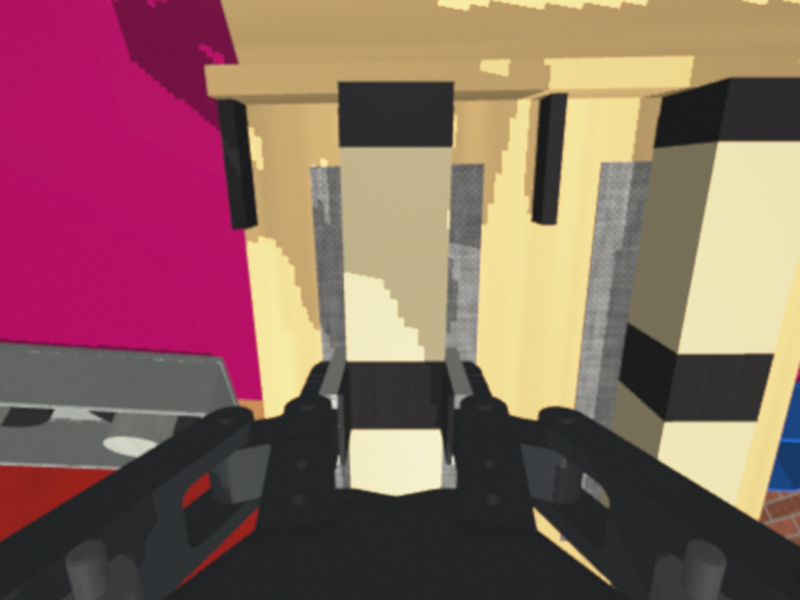

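View pics/c14.png

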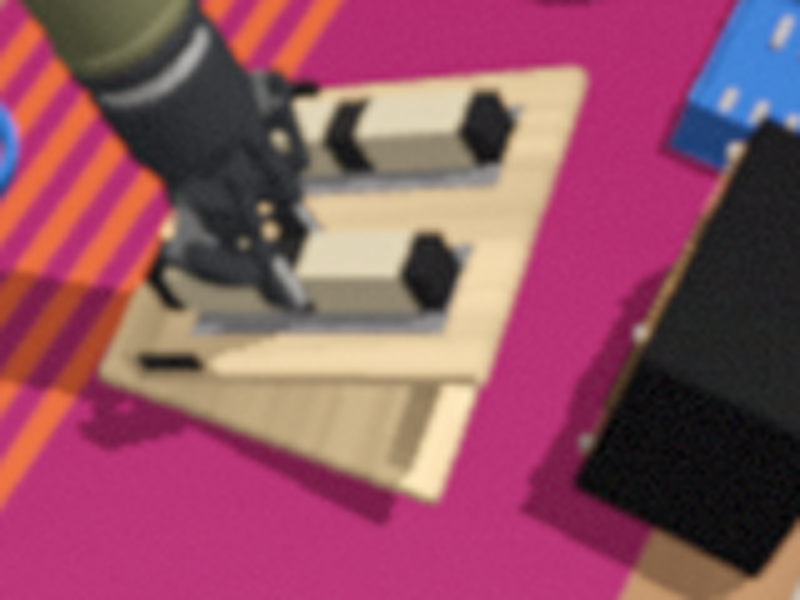

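```bash
python3 -m jog '[1,1,0,0,0,0,-1,1,2,0,0,0,0,-1,1,2,0,0,0,0,-1]'; python3 -c "
from lane import *
go('R',0,0,0,off=5.5)";python3 -m jog '[0,1,0,0,0,0,-1,0,2,0,0,0,0,-1,0,2,0,0,0,0,-1]'; python3 -c "
from lane import *
go('R',0,0,0,off=5.5)"
```

```text
clock: 28.83
ee_pos: [0.6491, 0.0197, 0.0876]
tcp_rot: [-1.476, -0.572, -0.38]
force: [4.0, 1.1, 4.2]
gripper_width: 0.0282
tcp in lane [  2.2  -2.2 -12.9] bar [ 2.2 -2.2 -7.4] force lane [5.8 0.4 1.2]
shift [-2.2 -7.2  2.7] turn [-0.08  0.08  0.08]
clock: 29.08
ee_pos: [0.6497, 0.0198, 0.0866]
tcp_rot: [-1.476, -0.573, -0.38]
force: [0.1, -0.2, 10.5]
gripper_width: 0.0288
tcp in lane [  2.2  -2.1 -14.1] bar [ 2.2 -2.1 -8.6] force lane [ 6.1 -1.   8.6]
shift [-2.2 -8.5  2.7] turn [-0.08  0.12  0.1 ]
```

```bash
python3 - <<'E'
from lane import *
from plant import read_camera
c=read_camera("wrist"); cv2.imwrite("pics/w15.png",cv2.resize(c["img"][:,:,::-1],(800,600),interpolation=cv2.INTER_CUBIC))
c=read_camera("side"); cv2.imwrite("pics/s15.png",cv2.resize(c["img"][120:225,150:290,::-1],(800,600),interpolation=cv2.INTER_CUBIC)[:600])
c=read_camera("scene"); cv2.imwrite("pics/c15.png",cv2.resize(c["img"][170:260,260:380,::-1],(800,600),interpolation=cv2.INTER_CUBIC)[:600])
E
```

```text
(no output)
```

View pics/w15.png

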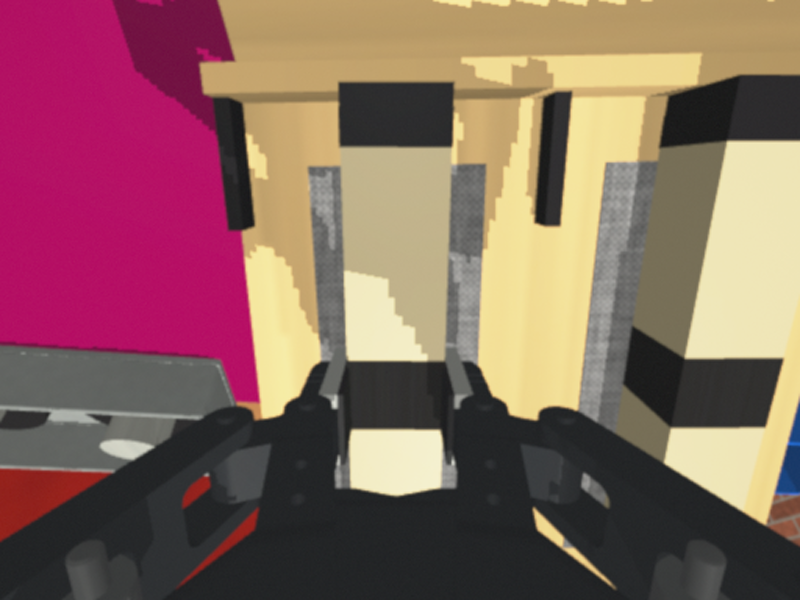

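View pics/c15.png

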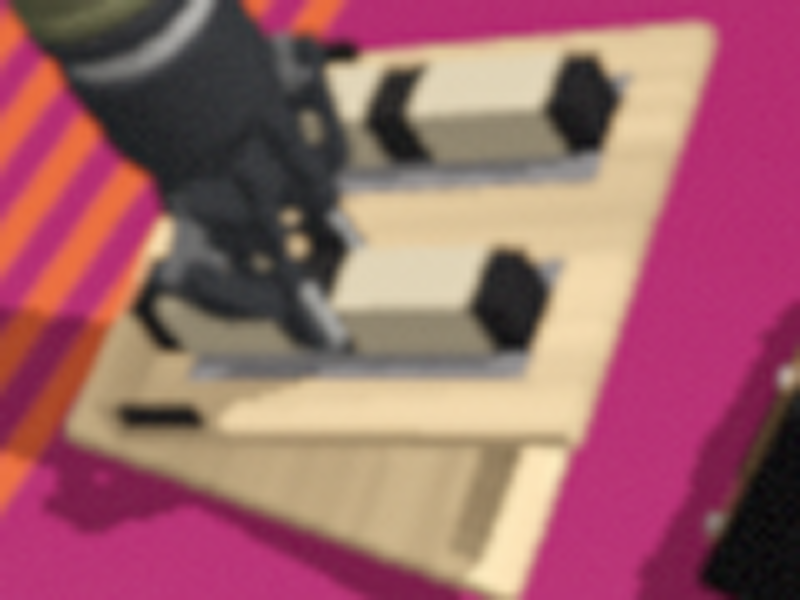

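```bash
python3 -m jog '[0.5,-1,0,0,0,0,-1,0.5,-1,0,0,0,0,-1]'; python3 -c "
from lane import *
go('R',0,0,0,off=5.5)";python3 -m jog '[0,0,0,0,0,0,-0.2,0,0,0,0,0,0,0,0,0,0,0,0,0,0.5,0,0,0,0,0,0,0.8,0,0,0,0,0,0,0.8,0,0,0,0,0,0,0.8]'; python3 - <<'E'
from lane import *
s=arm.observe();go('R',0,0,0,off=5.5)
from plant import read_camera
c=read_camera("wrist"); cv2.imwrite("pics/w16.png",cv2.resize(c["img"][:,:,::-1],(800,600),interpolation=cv2.INTER_CUBIC))
E
```

```text
clock: 29.4
ee_pos: [0.6496, 0.0197, 0.0868]
tcp_rot: [-1.476, -0.572, -0.379]
force: [4.1, 1.7, -0.3]
gripper_width: 0.0284
tcp in lane [  2.2  -2.2 -13.9] bar [ 2.2 -2.2 -8.4] force lane [ 3.3  1.3 -2.6]
shift [-2.2 -8.2  2.8] turn [-0.09  0.07  0.02]
clock: 29.9
ee_pos: [0.6491, 0.0194, 0.0866]
tcp_rot: [-1.477, -0.571, -0.379]
force: [0.4, 0.5, -0.1]
gripper_width: 0.0768
tcp in lane [  1.6  -2.4 -13.8] bar [ 1.6 -2.4 -8.3] force lane [ 0.4  0.5 -0.3]
shift [-1.6 -8.1  3. ] turn [-0.07  0.07 -0.03]
```

View pics/w16.png

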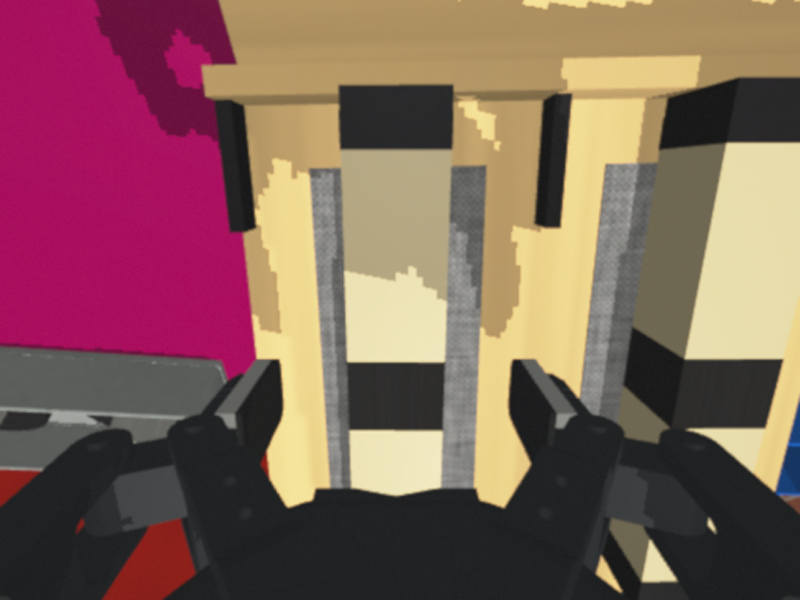

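```bash
python3 -m jog '[0,-15,0,0,0,0,0.8,0,-40,0,0,0,0,0.8,0,-80,0,0,0,0,0.8,0,-120,0,0,0,0,0.8,0,-150,0,0,0,0,0.8,0,-150,0,0,0,0,0.8,0,-150,0,0,0,0,0.8,0,-150,0,0,0,0,0.8]'; python3 - <<'E'
from lane import *
import pickle
from plant import read_camera
W={}
for n in ["wrist","scene","side"]:
    c=W[n]=read_camera(n); im=c["img"][:,:,::-1]
    if n=="scene": im=im[160:280,250:410]
    if n=="side": im=im[115:235,145:305]
    cv2.imwrite(f"pics/{n}17.png",cv2.resize(im,(800,600),interpolation=cv2.INTER_CUBIC))
pickle.dump(W,open("end.pkl","wb"))
E
```

```text
clock: 30.62
ee_pos: [0.5648, 0.0083, 0.2097]
tcp_rot: [-1.477, -0.572, -0.38]
force: [1.0, -0.1, 0.4]
gripper_width: 0.0769
```

View pics/wrist17.png

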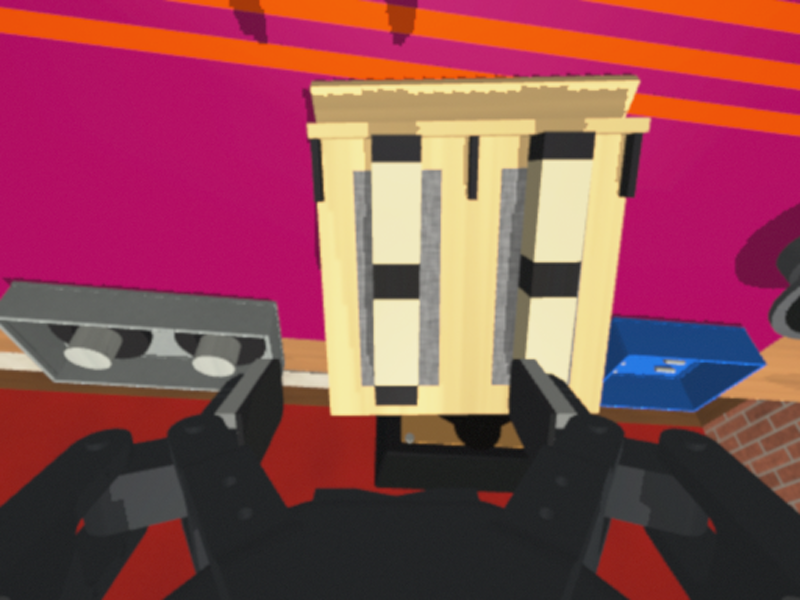

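View pics/scene17.png

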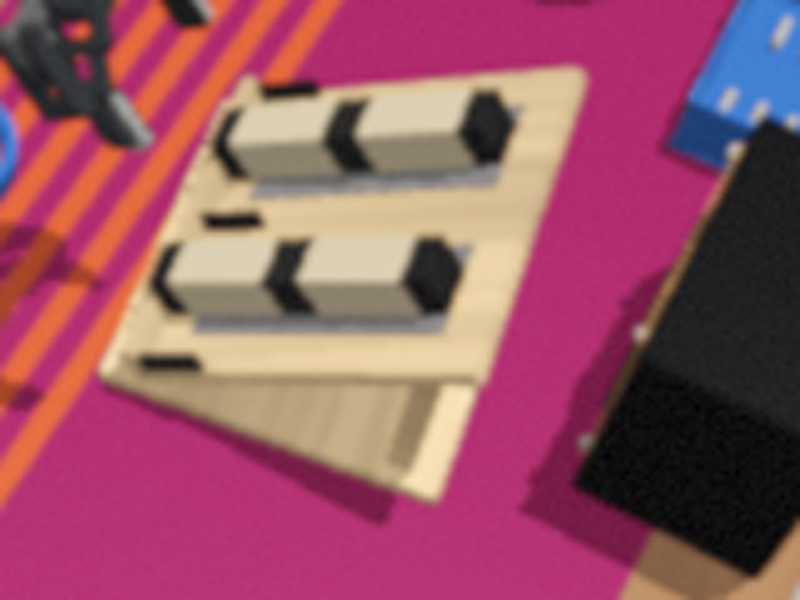

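View pics/side17.png

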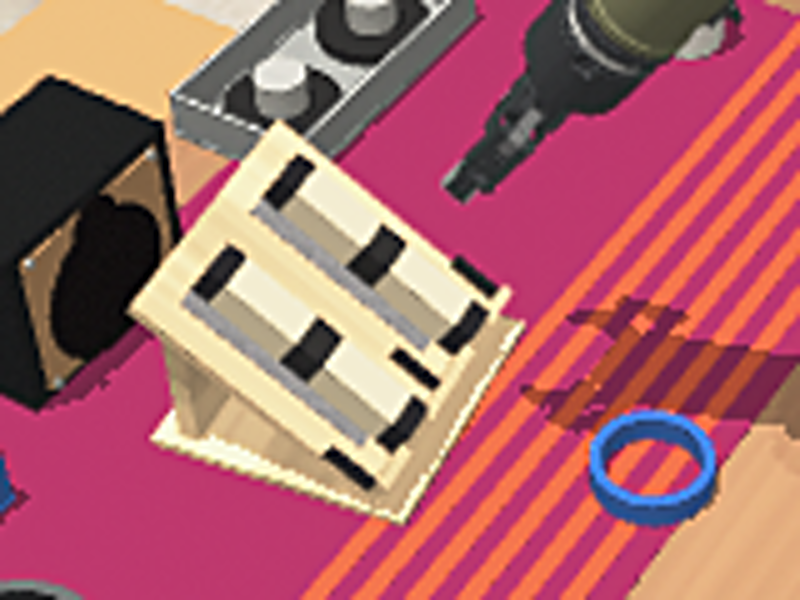

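```bash
python3 - <<'E'
import pickle,cv2,numpy as np
W=pickle.load(open("end.pkl","rb"))
for n in ["scene","side"]: cv2.imwrite(f"pics/{n}18.png",cv2.resize(W[n]["img"][:,:,::-1],(800,600),interpolation=cv2.INTER_CUBIC))
E
```

```text
(no output)
```

View pics/scene18.png

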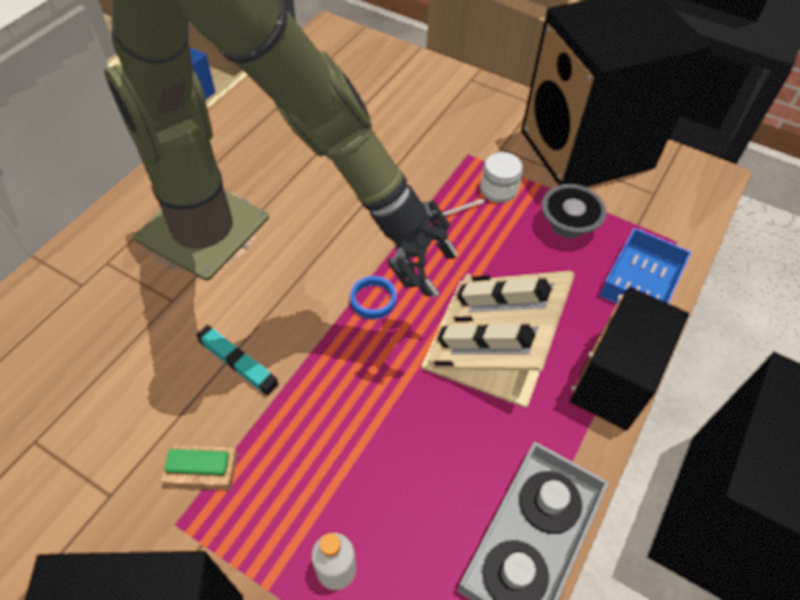

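The visible loose objects are where they started: tape (373,297), sander (198,465), glue (333,560), tin (502,178) and driver (573,210). Both bars sit in their lanes against the lip, so I'm handing in.

```bash
python3 -c "
from plant import arm
print(arm.hand_in()); s=arm.observe(); print(s['clock'],s['force'])"
```

```text
the job is handed in; nothing more can be done
None
the job is handed in; nothing more can be done
```

I found the heavy end of each bar and laid both on the rest, one per lane, heavy end down the slope and against the lip. I handed the job in at about 31 s; the hand-in gives no verdict.

- **Heavy ends:** I lifted each bar at its middle and read the moment at the wrist, about 0.09 N m. The first bar was heavy toward the left and the second toward the right, as seen from the robot. For each bar I took another reading in a different pose, and it agreed. With the first bar it is less clear, because the tool stopped about 6.5° short of level.
- **Second bar:** My first approach to the right lane ran into joint limits. I set that bar gently on free bench, turned the gripper half round, gripped it again and then placed it.
- **Last checks:** All three cameras show both bars flat, in line, against the lip and released, with the gripper clear. The tape, sander, glue, filler and driver look unmoved. The screwdriver's red handle was hidden behind the gripper in the final scene view, and I didn't look at the final full side view, so only its shaft was checked.
- **What disagreed:** The cameras disagreed by about 6 mm on positions. The right-lane deck also came out 4 to 8 mm lower than my model of the rest. I therefore set both bars down by contact force and used the wrist camera only to line them up.

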